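# Stack damp tiles under a weight to dry flat

## Task

Pull the damp cabinet's upper drawer out to its stop and stack all the tiles in it squarely on the pile on the chipboard bat, one on another with their edges in line, feeling each one down onto the pile, never dropping it. Push the emptied drawer fully home; then, to keep the tiles flat while they dry, set the plaster batt down squarely on the top tile and the firebrick flat in the middle of the batt, lengthwise, neither of them dropped. Leave the pots where they stand.

Things in the scene. Friction and masses are not known exactly. Their poses are not given: they have to be found in the camera images.
- drawer (a joint): travel of the cabinet's upper drawer in m: 0 fully home, 0.16 at its stop; it starts nearly home (0 to 0.015). It slides with about 2 N of friction and stays where it is left.
- drawer_handle (a point): middle of the upper drawer's bar handle: a level round bar, 12 mm thick and 120 mm long, 45 mm out from the drawer front (39 mm clear behind it); its posts stand 52 mm either side of the middle. It is 116 mm above the table, 34 mm below the cabinet's top. x points into the cabinet (the drawer comes out along -x), y along the bar, z up. It moves with the drawer.
- cabinet: grey damp cabinet 240 mm deep (x), 420 mm wide (y), 150 mm high, fixed on the table, plywood drawer fronts facing the robot; origin at the centre of its underside, x into it. The upper drawer slides out along its -x; the lower drawer front is fixed.
- drawer_floor (a point): middle of the upper drawer's floor, on its upper face (82 mm above the table), axes as for the handle; it moves with the drawer. The floor is 178 mm (x) by 379 mm (y) inside; its side walls rise 40 mm and the front panel 49 mm above it.
- tile0_centre (a point): leather-hard (still damp) grey clay wall tile, 110 x 60 x 14 mm, 0.17 kg; the point is its centre, x along its 110 mm length, y across its 60 mm width, z up. At the start it lies flat on the floor of the upper drawer, its length along the drawer's direction of travel, at least 23 mm of free floor beside each long edge. There are 2 to 4 tiles (None = this one is absent).
- tile1_centre (a point): leather-hard (still damp) grey clay wall tile, 110 x 60 x 14 mm, 0.17 kg; the point is its centre, x along its 110 mm length, y across its 60 mm width, z up. At the start it lies flat on the floor of the upper drawer, its length along the drawer's direction of travel, at least 23 mm of free floor beside each long edge. There are 2 to 4 tiles (None = this one is absent).
- tile2_centre (a point): leather-hard (still damp) grey clay wall tile, 110 x 60 x 14 mm, 0.17 kg; the point is its centre, x along its 110 mm length, y across its 60 mm width, z up. At the start it lies flat on the floor of the upper drawer, its length along the drawer's direction of travel, at least 23 mm of free floor beside each long edge. There are 2 to 4 tiles (None = this one is absent).
- tile3_centre (a point): leather-hard (still damp) grey clay wall tile, 110 x 60 x 14 mm, 0.17 kg; the point is its centre, x along its 110 mm length, y across its 60 mm width, z up. At the start it lies flat on the floor of the upper drawer, its length along the drawer's direction of travel, at least 23 mm of free floor beside each long edge. There are 2 to 4 tiles (None = this one is absent).
- pile_base (a point): centre of the top face of the fixed chipboard bat (165 mm along x, 110 mm along y, 18 mm thick, on the table). Centred on this point, with its axes, stands the fixed pile: a plaster slab 135 x 78 mm (x, y) topped by two tiles like those in the drawer (110 mm along x, 60 along y). The slab's thickness varies: the pile's top is 40 to 92 mm above this point and is not reported.
- batt_centre (a point): white plaster batt, a plain slab 124 x 66 x 18 mm, 0.2 kg, lying flat on the table; the point is its centre, x along its 124 mm length, y across its 66 mm width, z up.
- brick_centre (a point): buff firebrick piece 100 x 54 x 50 mm, about 0.55 kg, lying flat on the table; the point is its centre, x along its 100 mm length, y across its 54 mm width, z up (50 mm tall).
- mug: grey unfired clay cup, 84 mm across and 85 mm high, on the table at the robot's right hand, beyond the pile; origin at the centre of its underside. Leave it alone.
- bowl: pinkish bisque bowl, 130 mm across and 60 mm high, on the table to the left of the cabinet; origin at the centre of its underside. Leave it alone.
- beaker: cream beaker, 76 mm across and 80 mm high, on top of the cabinet; origin at the centre of its underside. Leave it alone.
Not all that is in view belongs to the job. Leave any blue look-alike of the part that bears brick_centre alone. Several things look just like the part that bears pile_base: the one meant starts farthest to the robot's right.

How it is judged:
By the outcome, as a careful person would: the job done as asked, in the order asked, and still so for the second after the job is handed in, with the robot touching nothing.
Of tile0, tile1, tile2, tile3 only 2 to 4 are there at a start; the rules pass over those that are not, and their reading is None.
At some moment in a run one of batt, brick may be knocked a few centimetres aside while the robot is not near it.
It also fails if it takes over 210 s, if anything falls off the work surface, if the arm or the gripper's body presses on something with over 40 N, if the wrist force passes 120 N, or if a joint passes its speed limit or range.

## Robot

A 6-joint arm with a two-finger parallel gripper is mounted at the origin on the work surface. World frame = base frame: x ahead of the robot, y to its left, z up, the work surface at z = 0. Lengths are in m, angles in rad, forces in N, time in s.
With the tool pointing down it reaches from about 0.35 to 0.85 m from the base axis. Payload 8.1 kg.
Tool frame: the origin (TCP) lies at the very end of the fingers, on their centre line; the grasp point (between the pads) lies 19 mm behind it; z points along the fingers, y is the direction in which the jaws open and shut (so a half turn about z gives the same grasp; the last joint's range is limited). The gripper opens to 93 mm and grips with 3 to 60 N. Pads are 15 mm wide; open, the fingers measure 128 mm over their backs; the gripper's body (75 mm by 188 mm) begins 65 mm behind the grasp point.
Start: joints at [-1.276, 0.13, 1.488, -0, 1.523, -0.085], TCP at [0.222, -0.557, 0.219] pointing down, gripper open.
Joint ranges: [-2.96, 2.96], [-0.89, 2.26], [0.02, 2.5], [-1.34, 4.48], [0, 2.73], [-2.66, 2.66]. Speed limits (rad/s): [2.39, 2.39, 2.79, 3.14, 3.14, 3.14].

## Interface

Orientations are given as a rotation vector (axis times angle).
In Python, from plant import robot gives the robot as it stands.
- The arm moves only by the shell command python3 -m pendant 'ROWS' [OPENING] [FORCE]. ROWS is JSON, a list of rows, each an object with "delta_pos": the shift along the tool's x, y, z in m, a list of three; "spin": the turn about the tool's z in rad. In form: [{"delta_pos": [dx, dy, dz], "spin": spin}, ...]. A call has 1 to 10 rows; each row is the pose to reach, as a shift and turn from the pose measured when the call began, along the tool's axes at that moment; what a row does not reach only later rows make up. A row lasts 1/10 s, in which the tool goes at most 50 mm and 8.59 degrees, less where a joint would pass 70% of its speed; a pose out of reach is approached as far as the arm can. A call with a gripper value outside its range is refused whole. OPENING is the closure, from -1 (fully open) to 1 (shut), set as the call begins (- or left out, the last holds). The fingers move at their own pace and stop on an object; FORCE is the grip in N (left out, the last holds). Time passes only in rows, so rows that repeat a pose let the fingers close. It gives the time, the measured TCP pose, the force and the opening at its end, in the units of the state.
- robot.read_state(): the state, without advancing time (a new reading comes with each control period).
- robot.read_camera(name): name is "scene" or "side" or "wrist"; returns a dict with "color" (480x640x3 uint8, blue, green, red), "camera_matrix" (3x3 intrinsics, pixels), "R" (3x3) and "t" (3): a world point X has camera coordinates R X + t. Camera axes: x right, y down, z forward; pixel columns grow to the right and rows downward; lengths in m; the calibration is good to about 2 mm. A picture is of the moment at which its call begins. There is no depth.
- robot.close_job(): hands the job in, once; it reports no verdict.
Trained networks look in the newest picture that a camera, given by its name, has taken for a name from the list of things; names that differ only in an ending like _2 or _b are one class to them, and where a whole thing is asked for, a point or a joint stands for the part that bears it (a point fixed in the world has none). Each returns a list of dicts, best first, with "score" (0 to 1); they miss things now and then, are a little off and sometimes report something else, mostly with a low value. They report only what shows in the picture. A call takes as long as a camera call. They do not tell look-alikes from the thing itself.
- robot.outline_of(camera, label): "mask" (480x640 bool, what is visible of it).
- robot.mark_of(camera, label): "location" ([x, y, z] in m, in the coordinates of the camera as it stood for that picture, good to about 4 mm: a listed point, or the origin of a listed thing).
The state is a dict: "t": time; "q": joint angles; "dq": joint speeds; "joint_torque": joint torques, N m; "tool_pos": TCP position; "orientation": TCP orientation; "force": force on the tool from outside, world axes, zero at the start; "wrist_torque": the same for the moment, N m; "opening": finger opening in m.
Only numpy, scipy, OpenCV 4.12 (cv2) and the standard library are available. Lean on these libraries where they do the work, as an engineer would, in place of code of your own. Each camera call takes 0.05 s, during which the arm holds its last target.

## Working session

There is one attempt and no reset: what is moved stays moved. The work goes in short steps, Python scripts to look and compute and a shell command to move; the robot and the scene stay as the last step left them, time stands still between calls to the robot, and variables do not carry over. Pictures are saved under pics/ and viewed, and the job is handed in when it is done.

```bash
ls -la; mkdir -p pics
cat > h.py <<'E'
import numpy as np, cv2
from scipy.spatial.transform import Rotation as Rn
from plant import robot
def cam(n,save=None):
    c=robot.read_camera(n)
    if save: cv2.imwrite('pics/'+save,c['color'])
    return c
def marks(n,label,c,top=4):
    R=np.array(c['R']);t=np.array(c['t']);out=[]
    for m in robot.mark_of(n,label)[:top]:
        p=R.T@(np.array(m['location'])-t); out.append((round(m['score'],2),np.round(p,4).tolist()))
    return out
def toplane(c,uv,z):
    K=np.array(c['camera_matrix']);R=np.array(c['R']);t=np.array(c['t'])
    o=-R.T@t; d=R.T@np.linalg.inv(K)@np.array([uv[0],uv[1],1.]); return o+d*(z-o[2])/d[2]
def proj(c,X):
    K=np.array(c['camera_matrix']);p=K@(np.array(c['R'])@np.array(X)+np.array(c['t'])); return p[:2]/p[2]
def st():
    s=robot.read_state(); 
    print('t',round(s['t'],2),'pos',np.round(s['tool_pos'],4),'F',np.round(s['force'],2),'T',np.round(s['wrist_torque'],2),'open',round(s['opening'],4))
    print('R',np.round(Rn.from_rotvec(s['orientation']).as_matrix(),3).tolist(),'q',np.round(s['q'],3))
    return s
E
python3 - <<'E'
from h import *
st()
for n in ['scene','side','wrist']:
    c=cam(n,n+'0.png')
    R=np.array(c['R']);print(n,'cam at',np.round(-R.T@np.array(c['t']),3),'K',np.array(c['camera_matrix'])[0,0])
    for l in ['drawer_handle','cabinet','drawer_floor','tile0_centre','pile_base','batt_centre','brick_centre','mug','bowl','beaker']:
        print(l,marks(n,l,c))
E
```

```text
total 12
drwxr-xr-x  3 agent agent 4096 Dec  7 05:30 .
drwxr-xr-x 23 root  root  4096 Dec  7 05:30 ..
drwxr-xr-x  2 agent agent 4096 Dec  7 05:30 pics
t 0.0 pos [ 0.2223 -0.5567  0.2176] F [-0.06 -0.15 -0.65] T [ 0.   -0.05 -0.03] open 0.0931
R [[0.929, 0.371, -0.001], [0.371, -0.929, 0.002], [0.0, -0.002, -1.0]] q [-1.276  0.131  1.489  0.     1.523 -0.085]
scene cam at [1.29  0.489 1.043] K 448.4707612726224
drawer_handle [(0.74, [0.5823, 0.1414, 0.1151])]
cabinet [(0.86, [0.7489, 0.1594, -0.002])]
drawer_floor []
tile0_centre [(0.65, [0.7232, 0.1632, 0.1492]), (0.58, [0.3969, -0.4797, -0.0019])]
pile_base [(0.97, [0.4183, -0.1583, 0.0161])]
batt_centre [(0.97, [0.6234, -0.1718, 0.0081])]
brick_centre [(0.89, [0.6297, -0.5237, 0.0189]), (0.73, [0.5784, -0.3808, 0.0226])]
mug [(0.78, [0.399, -0.4794, -0.0023])]
bowl [(0.77, [0.5083, 0.5571, 0.0006])]
beaker [(0.71, [0.7233, 0.161, 0.146])]
side cam at [ 0.074 -0.964  1.391] K 599.6058800377575
drawer_handle [(0.7, [0.5754, 0.1354, 0.117])]
cabinet [(0.81, [0.7468, 0.1574, -0.002])]
drawer_floor []
tile0_centre []
pile_base [(0.81, [0.3973, 0.0456, 0.0184])]
batt_centre [(0.8, [0.6255, -0.1748, 0.009]), (0.24, [0.7464, 0.1548, -0.0028])]
brick_centre [(0.77, [0.6276, -0.5185, 0.0258]), (0.73, [0.5762, -0.3822, 0.0203])]
mug [(0.72, [0.3923, -0.4807, 0.0017])]
bowl [(0.9, [0.5023, 0.5533, 0.0013])]
beaker [(0.75, [0.7193, 0.1584, 0.1519])]
wrist cam at [ 0.289 -0.531  0.385] K 371.59759020985496
drawer_handle []
cabinet []
drawer_floor []
tile0_centre []
pile_base []
batt_centre []
brick_centre []
mug [(0.77, [0.3948, -0.4826, 0.0015])]
bowl []
beaker [(0.37, [0.3938, -0.4819, 0.0032])]
```

View pics/scene0.png

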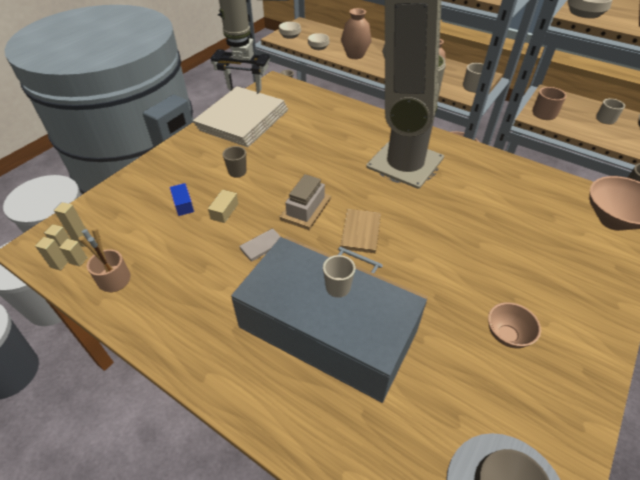

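View pics/side0.png

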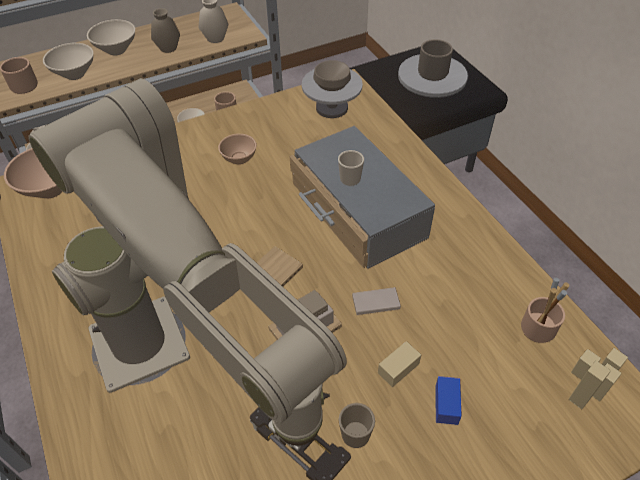

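View pics/wrist0.png

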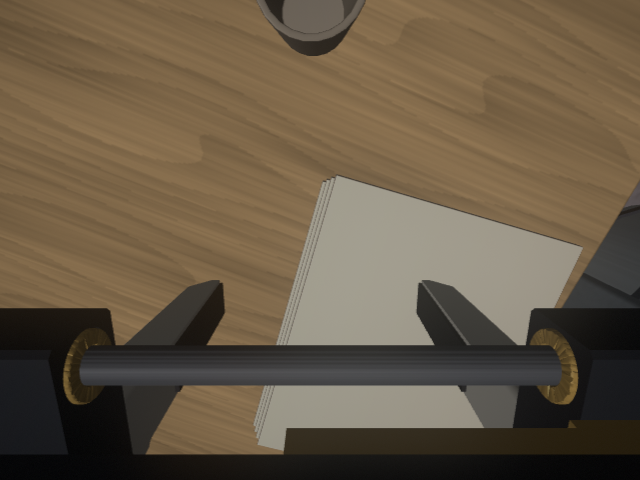

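The buff brick is at about (0.577,-0.381); the blue one beside it is a decoy. The pile bat is at (0.418,-0.158), and the look-alike bat at (0.397,0.046) carries no pile. The batt is at (0.624,-0.173) and the cabinet is yawed about 0.12 rad. Next I'll move over the pile for a close view.

```bash
cat >> h.py <<'E'
def goal(x,y,z,yaw=None):
    """tool-frame shift & spin to go to world pose; yaw = heading of tool x"""
    s=robot.read_state();M=Rn.from_rotvec(s['orientation']).as_matrix()
    d=M.T@(np.array([x,y,z])-s['tool_pos']); cy=np.arctan2(M[1,0],M[0,0])
    sp=0 if yaw is None else (cy-yaw+np.pi)%(2*np.pi)-np.pi
    print('goal delta',np.round(d,4).tolist(),'spin',round(sp,4),'cur yaw',round(cy,4),'dist',round(np.linalg.norm(d),3),'open',round(s['opening'],4),'F',np.round(s['force'],2))
E
python3 -c "
from h import *
goal(0.345,-0.158,0.32,0.1)"
```

```text
goal delta [0.2618, -0.3254, -0.1014] spin 0.2798 cur yaw 0.3798 dist 0.43 open 0.0927 F [ 0.34  0.14 -0.01]
```

```bash
python3 -m pendant '[{"delta_pos":[0.0,0,-0.05],"spin":0},{"delta_pos":[0.04,-0.05,-0.08],"spin":0.05},{"delta_pos":[0.262,-0.325,-0.101],"spin":0.28},{"delta_pos":[0.262,-0.325,-0.101],"spin":0.28},{"delta_pos":[0.262,-0.325,-0.101],"spin":0.28},{"delta_pos":[0.262,-0.325,-0.101],"spin":0.28},{"delta_pos":[0.262,-0.325,-0.101],"spin":0.28},{"delta_pos":[0.262,-0.325,-0.101],"spin":0.28},{"delta_pos":[0.262,-0.325,-0.101],"spin":0.28},{"delta_pos":[0.262,-0.325,-0.101],"spin":0.28}]' -1 20
python3 - <<'E'
from h import *
s=st()
for n in ['wrist','side']:
    c=cam(n,n+'1.png')
    for l in ['pile_base','tile0_centre','batt_centre','drawer_handle']: print(n,l,marks(n,l,c))
E
```

```text
t: 2.65
tool_pos: [0.346, -0.1553, 0.3206]
orientation: [3.137, 0.16, 0.003]
force: [0.0, -0.7, 0.3]
opening: 0.093
t 2.65 pos [ 0.346  -0.1553  0.3206] F [ 0.01 -0.71  0.29] T [ 0.04  0.03 -0.03] open 0.093
R [[0.995, 0.102, 0.002], [0.102, -0.995, -0.0], [0.002, 0.0, -1.0]] q [-5.580e-01 -5.060e-01  1.863e+00  1.000e-03  1.782e+00  9.110e-01]
wrist pile_base [(0.57, [0.4021, 0.0407, 0.0191])]
wrist tile0_centre []
wrist batt_centre []
wrist drawer_handle []
side pile_base [(0.89, [0.3962, 0.045, 0.0177]), (0.72, [0.41, -0.1615, 0.0186])]
side tile0_centre []
side batt_centre [(0.82, [0.6237, -0.1782, 0.0089])]
side drawer_handle [(0.85, [0.5754, 0.1374, 0.1116])]
```

View pics/wrist1.png

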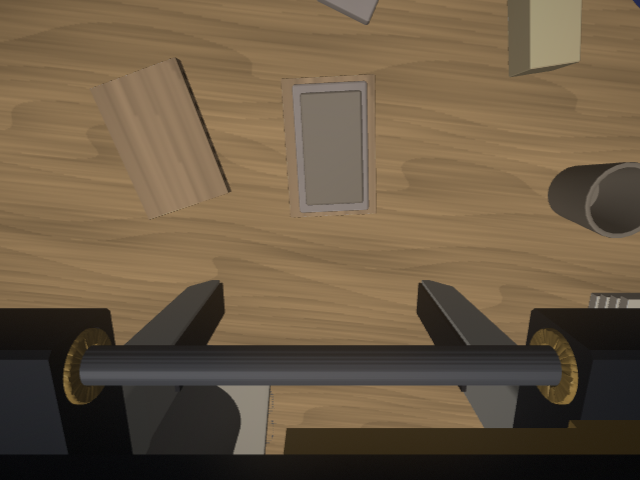

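Wrist view: the pile is centred near px (330,147), the look-alike bat is at (160,137), and the batt edge shows at (350,8). I'll zoom in to read corners.

Run:
```python
import cv2
im=cv2.imread('pics/wrist1.png')[60:230,270:390]
cv2.imwrite('pics/z1.png',cv2.resize(im,None,fx=5,fy=3.5,interpolation=cv2.INTER_CUBIC) if 0 else cv2.resize(im,(480,680))[:600])
im=cv2.imread('pics/wrist1.png')[65:225,270:390]
cv2.imwrite('pics/z1.png',cv2.resize(im,(450,600),interpolation=cv2.INTER_CUBIC))
```

```text
(no output)
```

View pics/z1.png

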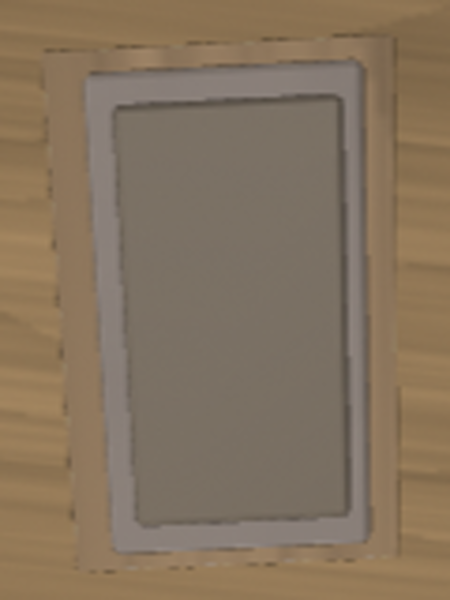

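```bash
cat >> h.py <<'E'
from scipy.optimize import least_squares
def fitrect(c,px,L,W,g,z=None):
    """px: corners in order (+L,+W),(+L,-W),(-L,-W),(-L,+W) ; g=x,y,yaw[,z]"""
    px=np.array(px,float)
    def f(p):
        zz=z if z is not None else p[3]; cs,sn=np.cos(p[2]),np.sin(p[2]); r=[]
        for (a,b),u in zip([(1,1),(1,-1),(-1,-1),(-1,1)],px):
            X=[p[0]+a*L/2*cs-b*W/2*sn,p[1]+a*L/2*sn+b*W/2*cs,zz]; r+=list(proj(c,X)-u)
        return np.array(r)
    s=least_squares(f,g); print('fit',np.round(s.x,4),'res px',np.round(s.fun,1)); return s.x
E
python3 - <<'E'
from h import *
c=robot.read_camera('wrist')
f=lambda l:[(270+u/3.75,65+v/3.75) for u,v in l]
t=f([(113,105),(345,95),(350,515),(137,525)]); b=f([(43,50),(397,37),(400,555),(77,572)])
print(np.round(np.array(c['R']),3).tolist())
fitrect(c,t,.11,.06,[.41,-.16,0,.08]); fitrect(c,b,.165,.11,[.41,-.16,0],z=.018); fitrect(c,b,.165,.11,[.41,-.16,0,.018])
goal(.345,.06,.32,.12)
E
```

```text
[[0.098, -0.995, 0.0], [-0.962, -0.094, 0.257], [-0.255, -0.025, -0.967]]
fit [ 0.4126 -0.1655  0.142   0.0977] res px [ 0.2  0.1 -0.2 -0.1  0.1  0.1 -0.1 -0.1]
fit [ 0.4123 -0.166   0.1414] res px [-0.   0.1  0.1 -0.9 -0.1  1.  -0.   0.1]
fit [ 0.4124 -0.166   0.1414  0.0156] res px [ 0.3  0.3 -0.2 -0.6 -0.3  0.6  0.2 -0.3]
goal delta [0.0214, -0.2179, -0.0005] spin -0.0218 cur yaw 0.0982 dist 0.219 open 0.093 F [-0.31  0.12 -0.09]
```

The fits agree: pile centre (0.4125,-0.166), yaw 0.141, top z about 0.098. Now to the handle.

Run:
```python
from h import *
goal(.47,.13,.30,.12)
```

```text
goal delta [0.1527, -0.2753, 0.0194] spin -0.0218 cur yaw 0.0982 dist 0.315 open 0.093 F [-0.31  0.12 -0.09]
```

```bash
python3 -m pendant '[{"delta_pos":[0.153,-0.275,0.02],"spin":-0.02},{"delta_pos":[0.153,-0.275,0.02],"spin":-0.02},{"delta_pos":[0.153,-0.275,0.02],"spin":-0.02},{"delta_pos":[0.153,-0.275,0.02],"spin":-0.02},{"delta_pos":[0.153,-0.275,0.02],"spin":-0.02},{"delta_pos":[0.153,-0.275,0.02],"spin":-0.02},{"delta_pos":[0.153,-0.275,0.02],"spin":-0.02},{"delta_pos":[0.153,-0.275,0.02],"spin":-0.02}]' 1 20
python3 - <<'E'
from h import *
s=st()
for n in ['wrist','scene']:
    c=cam(n,n+'2.png')
    for l in ['drawer_handle','cabinet','beaker']: print(n,l,marks(n,l,c))
E
```

```text
t: 4.0
tool_pos: [0.4704, 0.131, 0.2985]
orientation: [-3.136, -0.19, 0.004]
force: [-0.0, -0.7, 0.4]
opening: 0.0337
t 4.0 pos [0.4704 0.131  0.2985] F [-0.01 -0.68  0.44] T [0.02 0.03 0.02] open 0.0337
R [[0.993, 0.121, -0.003], [0.121, -0.993, -0.0], [-0.003, -0.0, -1.0]] q [ 0.166 -0.192  1.66   0.     1.676  1.616]
wrist drawer_handle [(0.8, [0.5826, 0.1392, 0.1124])]
wrist cabinet []
wrist beaker []
scene drawer_handle [(0.72, [0.5866, 0.1408, 0.112])]
scene cabinet [(0.69, [0.7519, 0.1586, 0.0037]), (0.44, [0.7223, 0.1588, 0.147])]
scene beaker [(0.82, [0.7236, 0.159, 0.1486])]
```

View pics/wrist2.png

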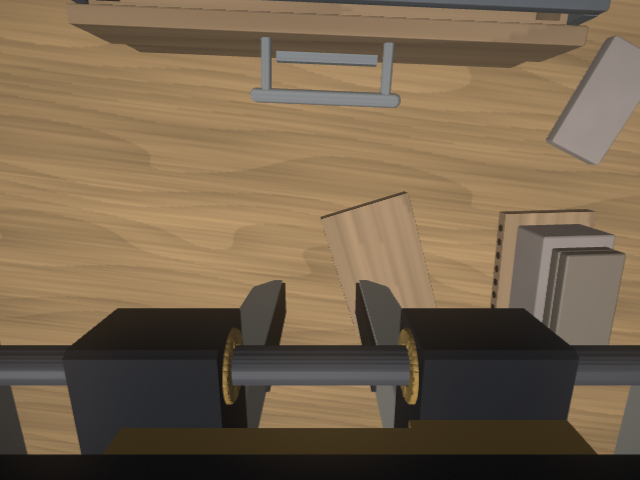

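Run:
```python
from h import *
c=robot.read_camera('wrist')
a=toplane(c,(256,95),.116);b=toplane(c,(395,100),.116); print(a,b,np.linalg.norm(a-b),(a+b)/2,np.arctan2(-(a-b)[0],(a-b)[1]))
# drawer front top edge & lower bar
p=toplane(c,(85,20),.131);q=toplane(c,(585,42),.131);print('front',p,q,np.linalg.norm(p-q),np.arctan2(-(p-q)[0],(p-q)[1]))
yaw=np.arctan2(-(a-b)[0],(a-b)[1]);m=(a+b)/2
h=m+0.0255*np.array([np.cos(yaw),np.sin(yaw),0]); print('hook',h,yaw)
goal(h[0],h[1],.20,yaw)
```

```text
[0.57718554 0.19812464 0.116     ] [0.58732114 0.07564862 0.116     ] 0.12289469375129378 [0.58225334 0.13688663 0.116     ] 0.08256764511076119
front [0.61608328 0.33636765 0.131     ] [ 0.64722389 -0.06839936  0.131     ] 0.4059631426494641 0.07678340147100013
hook [0.60766647 0.13898971 0.116     ] 0.08256764511076119
goal delta [0.1375, 0.006, 0.0998] spin 0.0342 cur yaw 0.1168 dist 0.17 open 0.0011 F [-0.43 -0.44 -0.81]
```

```bash
python3 -m pendant '[{"delta_pos":[0.137,0.006,0.06],"spin":0.034},{"delta_pos":[0.137,0.006,0.1],"spin":0.034},{"delta_pos":[0.137,0.006,0.1],"spin":0.034},{"delta_pos":[0.137,0.006,0.1],"spin":0.034},{"delta_pos":[0.137,0.006,0.1],"spin":0.034},{"delta_pos":[0.137,0.006,0.1],"spin":0.034}]' 1 20
python3 - <<'E'
from h import *
s=st();c=cam('wrist','wrist3.png'); c=cam('scene','scene3.png')
goal(.6075,.139,.103,.082)
E
```

```text
t: 5.05
tool_pos: [0.6068, 0.1386, 0.1999]
orientation: [-3.139, -0.129, 0.001]
force: [1.0, -0.5, -0.0]
opening: 0.0004
t 5.05 pos [0.6068 0.1386 0.1999] F [ 0.96 -0.54 -0.01] T [ 0.02  0.08 -0.  ] open 0.0004
R [[0.997, 0.082, -0.001], [0.082, -0.997, 0.0], [-0.001, -0.0, -1.0]] q [0.142 0.2   1.445 0.    1.497 1.63 ]
goal delta [-0.0001, -0.0, 0.0989] spin 0.0007 cur yaw 0.0827 dist 0.099 open 0.0005 F [ 1.09 -0.25  0.75]
```

View pics/wrist3.png

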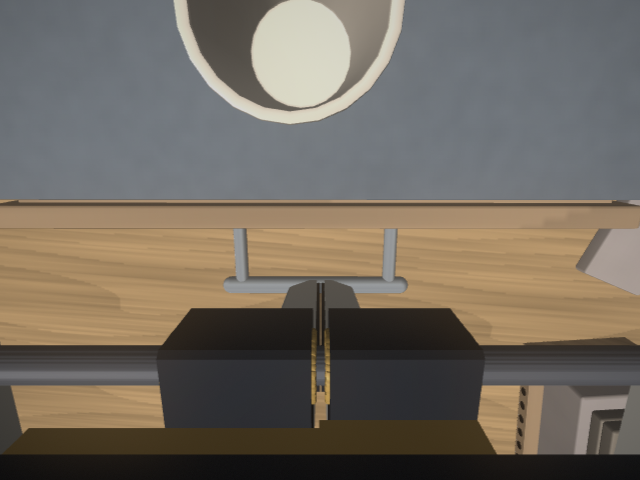

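Run:
```python
from h import *
c=robot.read_camera('wrist')
for x in (.5825,.588,.595,.6075,.6175,.627): print(x,proj(c,[x,.137,.116]))
a=toplane(c,(232,285),.116);b=toplane(c,(400,285),.116);print((a+b)/2,np.linalg.norm(a-b),np.arctan2(-(a-b)[0],(a-b)[1]))
print(toplane(c,(300,228),.131),toplane(c,(300,206),.131))
```

```text
0.5825 [320.03802232 283.15526291]
0.588 [320.66758895 275.98830132]
0.595 [321.4783857  266.75822328]
0.6075 [322.95342435 249.96644164]
0.6175 [324.15927111 236.2391299 ]
0.627 [325.32674806 222.94861845]
[0.58084363 0.13979761 0.116     ] 0.12161125569762583 0.0825372442008971
[0.62530844 0.15367562 0.131     ] [0.63976171 0.15467082 0.131     ]
```

```bash
python3 -m pendant '[{"delta_pos":[0,0,0.04],"spin":0},{"delta_pos":[0,0,0.08],"spin":0},{"delta_pos":[0,0,0.098],"spin":0},{"delta_pos":[0,0,0.098],"spin":0},{"delta_pos":[0,0,0.098],"spin":0},{"delta_pos":[-0.01,0,0.098],"spin":0},{"delta_pos":[-0.02,0,0.098],"spin":0},{"delta_pos":[-0.03,0,0.098],"spin":0},{"delta_pos":[-0.03,0,0.098],"spin":0}]'
python3 - <<'E'
from h import *
st();c=cam('wrist','wrist4.png')
for l in ['drawer_handle']: print(marks('wrist',l,c))
E
```

```text
t: 6.1
tool_pos: [0.5766, 0.1367, 0.1049]
orientation: [-3.138, -0.131, -0.005]
force: [-0.3, 0.3, -0.5]
opening: 0.0001
t 6.1 pos [0.5766 0.1367 0.1049] F [-0.29  0.26 -0.5 ] T [ 0.06  0.04 -0.05] open 0.0001
R [[0.997, 0.083, 0.003], [0.083, -0.997, 0.001], [0.004, -0.001, -1.0]] q [0.146 0.187 1.637 0.    1.314 1.634]
[(0.69, [0.5586, 0.1387, 0.1127])]
```

View pics/wrist4.png

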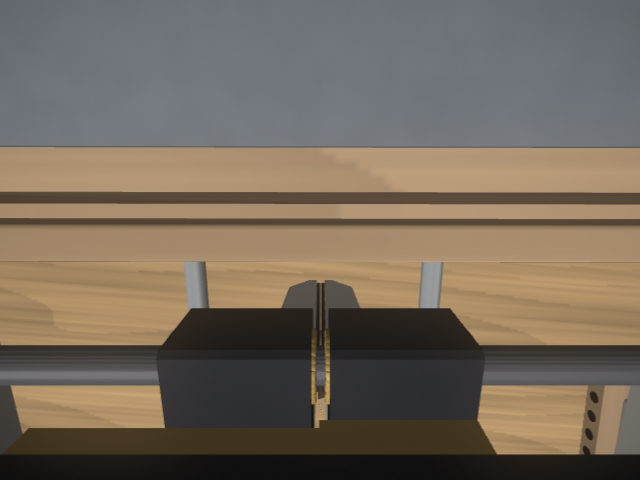

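```bash
python3 -m pendant '[{"delta_pos":[-0.015,0,0],"spin":0},{"delta_pos":[-0.03,0,0],"spin":0},{"delta_pos":[-0.045,0,0],"spin":0},{"delta_pos":[-0.06,0,0],"spin":0},{"delta_pos":[-0.075,0,0],"spin":0},{"delta_pos":[-0.09,0,0],"spin":0},{"delta_pos":[-0.1,0,0],"spin":0},{"delta_pos":[-0.11,0,0],"spin":0},{"delta_pos":[-0.115,0,0],"spin":0},{"delta_pos":[-0.12,0,0],"spin":0}]'; python3 -m pendant '[{"delta_pos":[-0.002,0,0],"spin":0},{"delta_pos":[-0.004,0,0],"spin":0},{"delta_pos":[-0.006,0,0],"spin":0},{"delta_pos":[-0.008,0,0],"spin":0},{"delta_pos":[-0.01,0,0],"spin":0}]'
```

```text
t: 7.2
tool_pos: [0.4574, 0.1266, 0.1038]
orientation: [-3.138, -0.13, -0.005]
force: [1.9, 0.5, -0.3]
opening: 0.0004
t: 7.7
tool_pos: [0.4474, 0.1258, 0.1037]
orientation: [-3.138, -0.13, -0.005]
force: [2.0, 0.6, -0.6]
opening: 0.0003
```

```bash
python3 -m pendant '[{"delta_pos":[-0.002,0,0],"spin":0},{"delta_pos":[-0.004,0,0],"spin":0},{"delta_pos":[-0.006,0,0],"spin":0},{"delta_pos":[-0.008,0,0],"spin":0}]';python3 -m pendant '[{"delta_pos":[-0.002,0,0],"spin":0},{"delta_pos":[-0.004,0,0],"spin":0}]'
```

```text
t: 8.1
tool_pos: [0.4422, 0.1254, 0.104]
orientation: [-3.138, -0.13, -0.016]
force: [25.0, 4.1, -20.3]
opening: 0.0006
t: 8.3
tool_pos: [0.4422, 0.1254, 0.1044]
orientation: [-3.137, -0.129, -0.031]
force: [33.1, 4.4, -26.8]
opening: 0.0003
```

```bash
python3 -m pendant '[{"delta_pos":[0.016,0,0],"spin":0},{"delta_pos":[0.016,0,0],"spin":0},{"delta_pos":[0.016,0,0],"spin":0},{"delta_pos":[0.016,0,-0.05],"spin":0},{"delta_pos":[0.016,0,-0.1],"spin":0},{"delta_pos":[0.03,0,-0.15],"spin":0},{"delta_pos":[0.045,0,-0.2],"spin":0},{"delta_pos":[0.045,0,-0.25],"spin":0},{"delta_pos":[0.045,0,-0.25],"spin":0},{"delta_pos":[0.045,0,-0.25],"spin":0}]' -0.5
python3 - <<'E'
from h import *
st();
for n in ['wrist','side','scene']:
    c=cam(n,n+'5.png')
    for l in ['drawer_handle','drawer_floor','tile0_centre','tile1_centre']: print(n,l,marks(n,l,c))
E
```

```text
t: 9.3
tool_pos: [0.4823, 0.1285, 0.357]
orientation: [-3.136, -0.129, -0.035]
force: [0.6, 1.0, -1.3]
opening: 0.0693
t 9.3 pos [0.4823 0.1285 0.357 ] F [ 0.6   1.05 -1.28] T [ 0.05 -0.04  0.02] open 0.0693
R [[0.996, 0.082, 0.022], [0.082, -0.997, 0.003], [0.023, -0.001, -1.0]] q [ 0.158 -0.181  1.545 -0.     1.755  1.646]
wrist drawer_handle [(0.9, [0.4273, 0.127, 0.111])]
wrist drawer_floor [(0.6, [0.5835, 0.1394, 0.0874])]
wrist tile0_centre []
wrist tile1_centre [(0.9, [0.5768, 0.0956, 0.0892])]
side drawer_handle [(0.8, [0.4216, 0.1238, 0.1172])]
side drawer_floor [(0.85, [0.5786, 0.1433, 0.0807])]
side tile0_centre []
side tile1_centre [(0.93, [0.5783, 0.0973, 0.0902])]
scene drawer_handle [(0.85, [0.4321, 0.129, 0.113])]
scene drawer_floor [(0.91, [0.5838, 0.1416, 0.0808])]
scene tile0_centre []
scene tile1_centre [(0.57, [0.5753, 0.0995, 0.0842]), (0.24, [0.5792, 0.1841, 0.0865])]
```

View pics/wrist5.png

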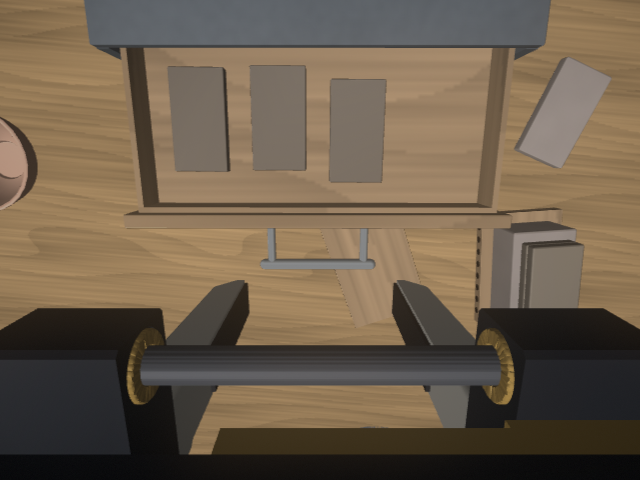

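View pics/side5.png

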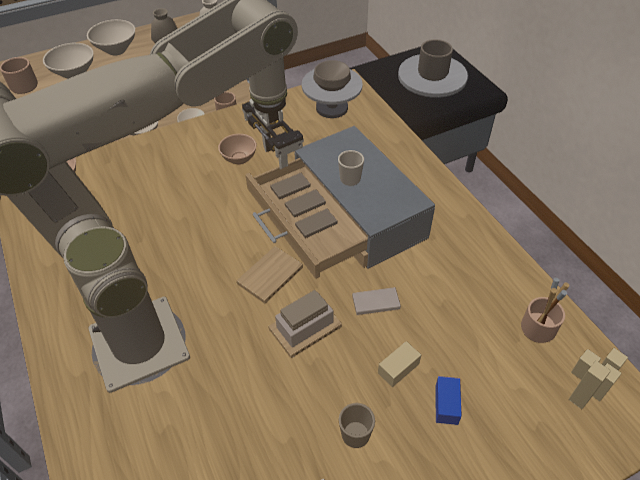

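Three tiles lie in the open drawer at px (198,119), (278,118) and (357,131), and the drawer is at its stop. I'll zoom in to fit them.

Run:
```python
import cv2
im=cv2.imread('pics/wrist5.png')[55:195,160:395]
cv2.imwrite('pics/z5.png',cv2.resize(im,(799,476),interpolation=cv2.INTER_CUBIC))
```

```text
(no output)
```

View pics/z5.png

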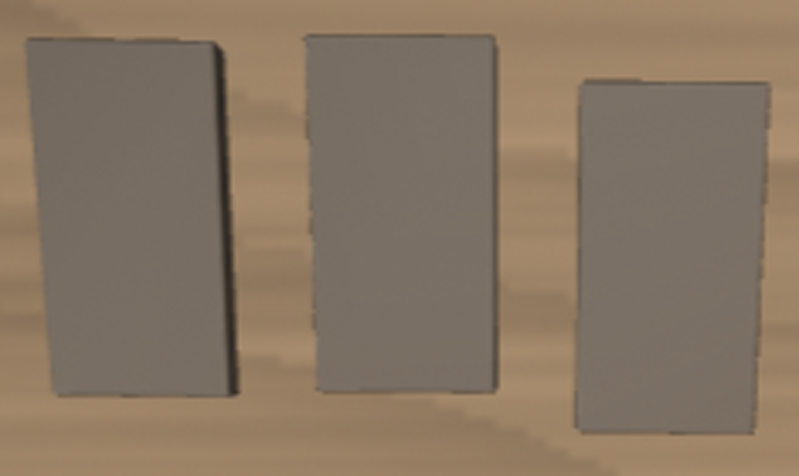

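Run:
```python
from h import *
c=robot.read_camera('wrist')
f=lambda l:[(160+u/3.4,55+v/3.4) for u,v in l]
for q in ([(26,39),(211,42),(230,395),(53,395)],[(305,36),(493,36),(495,391),(317,391)],[(580,83),(769,84),(754,433),(576,431)]):
    fitrect(c,f(q),.11,.06,[.58,.1,.08],z=.096);fitrect(c,f(q),.11,.06,[.58,.1,.08,.09])
```

```text
fit [0.5731 0.27   0.0727] res px [-1.1 -0.4  1.1 -0.7  0.6  0.9 -0.5  0.4]
fit [0.5736 0.2722 0.0734 0.0891] res px [-0.7  0.4  0.6  0.   0.1  0.  -0.1 -0.4]
fit [0.5816 0.1826 0.0775] res px [-0.8 -0.7  0.6 -0.5  0.5  0.8 -0.3  0.6]
fit [0.5822 0.1833 0.0777 0.09  ] res px [-0.3 -0.   0.2  0.2  0.1  0.   0.  -0.2]
fit [0.5751 0.0956 0.0767] res px [-0.3 -0.7  0.3 -0.7  0.1  0.7 -0.2  1. ]
fit [0.5756 0.095  0.0765 0.09  ] res px [ 0.1 -0.1 -0.1 -0.1 -0.2 -0.1  0.1  0.2]
```

Run:
```python
from h import *
goal(.5755,.0955,.14,.0767)
goal(.5755,.0955,.088,.0767)
```

```text
goal delta [0.086, 0.0407, 0.217] spin 0.0056 cur yaw 0.0823 dist 0.237 open 0.0694 F [ 0.25  1.2  -1.04]
goal delta [0.085, 0.0407, 0.269] spin 0.0056 cur yaw 0.0823 dist 0.285 open 0.0694 F [ 0.25  1.2  -1.04]
```

```bash
python3 -m pendant '[{"delta_pos":[0.086,0.041,0.05],"spin":0.005},{"delta_pos":[0.086,0.041,0.1],"spin":0.005},{"delta_pos":[0.086,0.041,0.15],"spin":0.005},{"delta_pos":[0.086,0.041,0.2],"spin":0.005},{"delta_pos":[0.086,0.041,0.217],"spin":0.005},{"delta_pos":[0.086,0.041,0.217],"spin":0.005},{"delta_pos":[0.086,0.041,0.217],"spin":0.005}]'
python3 - <<'E'
from h import *
st();c=cam('wrist','wrist6.png');c=cam('scene','scene6.png')
goal(.5755,.0955,.087,.0767)
E
```

```text
t: 10.8
tool_pos: [0.5745, 0.0951, 0.1393]
orientation: [-3.137, -0.121, -0.026]
force: [1.1, -0.3, 1.5]
opening: 0.0694
t 10.8 pos [0.5745 0.0951 0.1393] F [ 1.08 -0.27  1.46] T [ 0.04  0.03 -0.02] open 0.0694
R [[0.997, 0.077, 0.017], [0.077, -0.997, 0.003], [0.017, -0.001, -1.0]] q [7.500e-02 1.160e-01 1.650e+00 1.000e-03 1.359e+00 1.568e+00]
goal delta [-0.0032, -0.0001, 0.0565] spin 0.0007 cur yaw 0.0774 dist 0.057 open 0.07 F [-0.17  0.99  0.02]
```

View pics/wrist6.png

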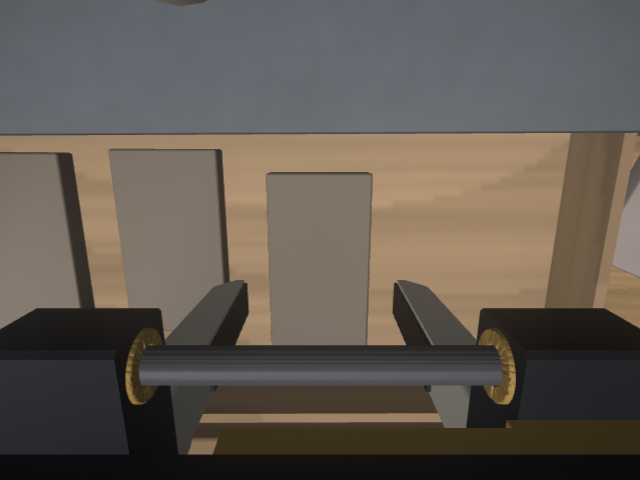

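View pics/scene6.png

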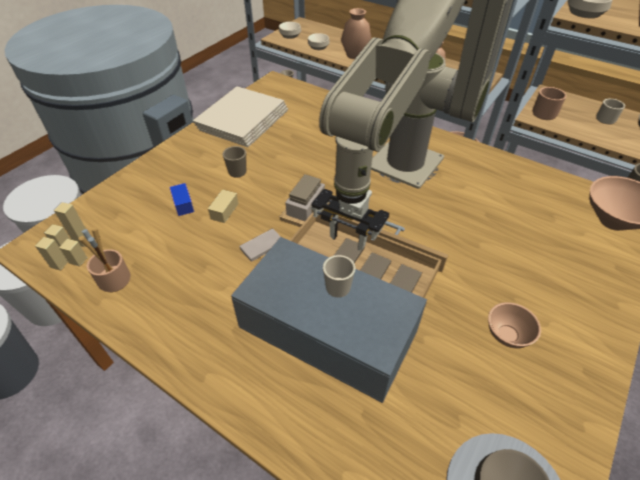

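```bash
python3 - <<'E'
from h import *
c=robot.read_camera('wrist')
m=toplane(c,(320,174),.096)
print(m, m-0.055*np.array([np.cos(.077),np.sin(.077),0]))
E
python3 -m pendant '[{"delta_pos":[-0.001,0,0.02],"spin":0},{"delta_pos":[-0.001,0,0.04],"spin":0},{"delta_pos":[-0.002,0,0.048],"spin":0},{"delta_pos":[-0.002,0,0.05],"spin":0},{"delta_pos":[-0.002,0,0.052],"spin":0},{"delta_pos":[-0.002,0,0.052],"spin":0}]'; python3 -c "
from h import *
st()"
```

```text
[0.6337205  0.10002494 0.096     ] [0.57888346 0.09579412 0.096     ]
t: 11.55
tool_pos: [0.5779, 0.0956, 0.0934]
orientation: [-3.137, -0.122, -0.043]
force: [-0.4, 0.4, -0.2]
opening: 0.0699
t 11.55 pos [0.5779 0.0956 0.0934] F [-0.37  0.44 -0.25] T [ 0.07 -0.04  0.01] open 0.0699
R [[0.997, 0.078, 0.027], [0.077, -0.997, 0.003], [0.028, -0.001, -1.0]] q [7.600e-02 1.580e-01 1.692e+00 1.000e-03 1.264e+00 1.568e+00]
```

```bash
python3 -m pendant '[{"delta_pos":[0,0,0.006],"spin":0},{"delta_pos":[0,0,0.006],"spin":0},{"delta_pos":[0,0,0.006],"spin":0}]'; python3 -c "
from h import *
st()"
```

```text
t: 11.85
tool_pos: [0.578, 0.0956, 0.0874]
orientation: [-3.137, -0.122, -0.043]
force: [-0.5, 0.9, 0.7]
opening: 0.07
t 11.85 pos [0.578  0.0956 0.0874] F [-0.46  0.88  0.66] T [ 0.01 -0.    0.  ] open 0.07
R [[0.997, 0.078, 0.027], [0.077, -0.997, 0.003], [0.027, -0.001, -1.0]] q [7.600e-02 1.650e-01 1.696e+00 1.000e-03 1.253e+00 1.568e+00]
```

```bash
python3 -m pendant '[{"delta_pos":[0,0,0],"spin":0},{"delta_pos":[0,0,0],"spin":0},{"delta_pos":[0,0,0],"spin":0},{"delta_pos":[0,0,0],"spin":0},{"delta_pos":[0,0,0],"spin":0}]' 1 15; python3 -m pendant '[{"delta_pos":[0,0,-0.01],"spin":0},{"delta_pos":[0,0,-0.025],"spin":0},{"delta_pos":[0,0,-0.05],"spin":0},{"delta_pos":[0,0,-0.09],"spin":0},{"delta_pos":[0,0,-0.13],"spin":0},{"delta_pos":[0,0,-0.13],"spin":0},{"delta_pos":[0,0,-0.13],"spin":0}]'; python3 -c "
from h import *
st();c=cam('wrist','wrist7.png');c=cam('side','side7.png')
print(marks('side','tile0_centre',c))
goal(.4125,-.166,.17,.1415)"
```

```text
t: 12.35
tool_pos: [0.578, 0.0957, 0.0875]
orientation: [-3.137, -0.122, -0.043]
force: [-0.5, -0.4, 0.7]
opening: 0.06
t: 13.05
tool_pos: [0.5756, 0.0953, 0.22]
orientation: [-3.136, -0.122, -0.05]
force: [0.5, 0.2, -2.9]
opening: 0.06
t 13.05 pos [0.5756 0.0953 0.22  ] F [ 0.52  0.2  -2.93] T [-0.01  0.09  0.02] open 0.06
R [[0.996, 0.078, 0.031], [0.077, -0.997, 0.004], [0.032, -0.001, -0.999]] q [7.500e-02 5.300e-02 1.568e+00 1.000e-03 1.489e+00 1.568e+00]
[]
goal delta [-0.1818, 0.2479, 0.0409] spin -0.064 cur yaw 0.0775 dist 0.31 open 0.0597 F [ 0.61 -0.05 -2.65]
```

View pics/wrist7.png

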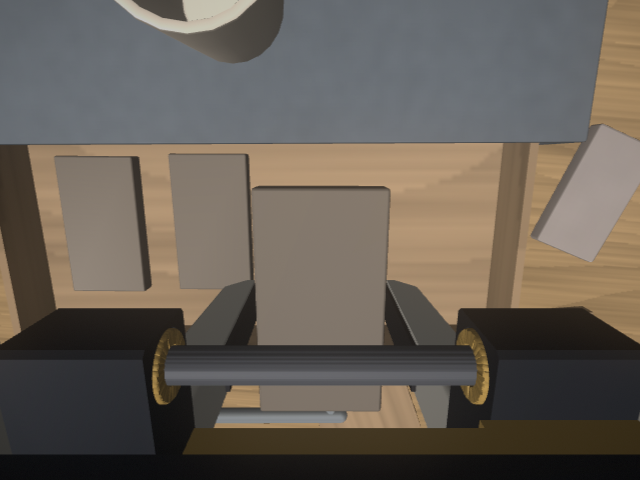

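Run:
```python
import cv2
im=cv2.imread('pics/wrist7.png')[180:420,240:400]
cv2.imwrite('pics/z7.png',cv2.resize(im,(400,600),interpolation=cv2.INTER_CUBIC))
```

```text
(no output)
```

View pics/z7.png

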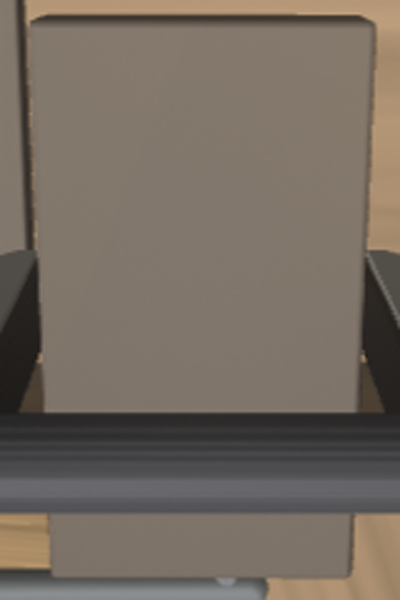

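```bash
cat >> h.py <<'E'
def intool(x,y,z):
    s=robot.read_state();M=Rn.from_rotvec(s['orientation']).as_matrix()
    r=M.T@(np.array([x,y,z])-s['tool_pos']); print('in tool frame',np.round(r,4)); return r
E
python3 - <<'E'
from h import *
c=robot.read_camera('wrist')
px=[(252.4,190),(390.4,190),(381.2,410.8),(260.4,410.8)]
p=fitrect(c,px,.11,.06,[.57,.095,.08],z=.2285); intool(p[0],p[1],.2285)
p=fitrect(c,px,.11,.06,[.57,.095,.08,.22]);intool(*p[[0,1,3]])
E
```

```text
fit [0.573  0.0947 0.0759] res px [-3.4 -3.6  3.3 -3.4  1.7  5.2 -1.6  4.9]
in tool frame [-0.0001  0.0004 -0.013 ]
fit [0.571  0.0945 0.0759 0.2223] res px [-0.4 -0.1  0.3  0.1 -0.5  0.1  0.6 -0.1]
in tool frame [-0.0023  0.0004 -0.0069]
```

Run:
```python
from h import *
goal(.4148,-.165,.20,.1415)
goal(.4148,-.165,.135,.1415)
```

```text
goal delta [-0.1786, 0.2471, 0.0108] spin -0.064 cur yaw 0.0775 dist 0.305 open 0.0594 F [ 0.52  0.06 -1.53]
goal delta [-0.1801, 0.2472, 0.0758] spin -0.064 cur yaw 0.0775 dist 0.315 open 0.0594 F [ 0.52  0.06 -1.53]
```

```bash
python3 -m pendant '[{"delta_pos":[-0.025,0.035,0],"spin":-0.01},{"delta_pos":[-0.055,0.075,0.0],"spin":-0.02},{"delta_pos":[-0.085,0.115,0.01],"spin":-0.03},{"delta_pos":[-0.115,0.155,0.01],"spin":-0.04},{"delta_pos":[-0.145,0.2,0.01],"spin":-0.05},{"delta_pos":[-0.165,0.228,0.011],"spin":-0.064},{"delta_pos":[-0.18,0.247,0.03],"spin":-0.064},{"delta_pos":[-0.18,0.247,0.06],"spin":-0.064},{"delta_pos":[-0.18,0.247,0.06],"spin":-0.064},{"delta_pos":[-0.18,0.247,0.06],"spin":-0.064}]'
python3 - <<'E'
from h import *
st();c=cam('wrist','wrist8.png');c=cam('side','side8.png')
goal(.4148,-.165,.115,.1415)
E
```

```text
t: 14.25
tool_pos: [0.4136, -0.1642, 0.1499]
orientation: [-3.13, -0.222, -0.034]
force: [0.7, 0.9, -1.4]
opening: 0.0599
t 14.25 pos [ 0.4136 -0.1642  0.1499] F [ 0.67  0.86 -1.42] T [ 0.01 -0.01 -0.02] open 0.0599
R [[0.99, 0.141, 0.021], [0.141, -0.99, 0.005], [0.022, -0.002, -1.0]] q [-0.506 -0.281  2.005  0.015  1.401  0.921]
goal delta [-0.0014, 0.0003, 0.0369] spin 0.0011 cur yaw 0.1426 dist 0.037 open 0.0601 F [-0.21  0.63 -1.68]
```

View pics/wrist8.png

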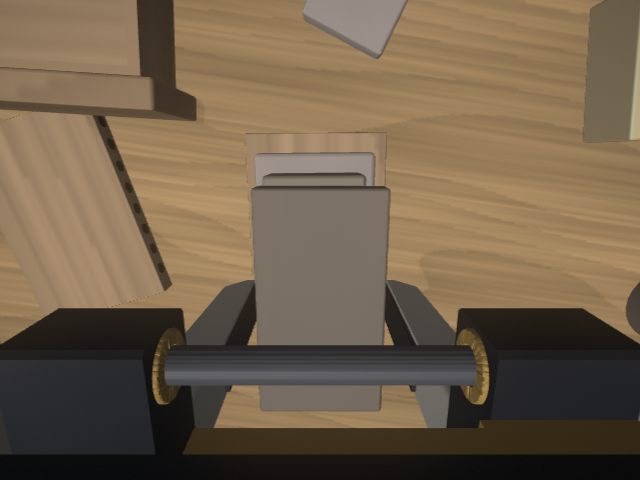

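Run:
```python
import cv2
im=cv2.imread('pics/wrist8.png')[125:245,235:400]
cv2.imwrite('pics/z8.png',cv2.resize(im,(792,576),interpolation=cv2.INTER_CUBIC))
```

```text
(no output)
```

View pics/z8.png

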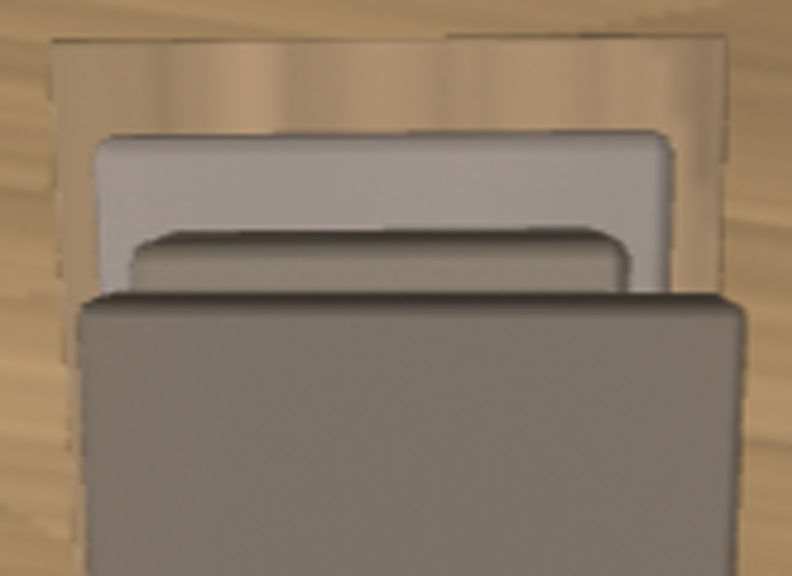

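Run:
```python
from h import *
c=robot.read_camera('wrist')
h=(toplane(c,(252,189.3),.1585)+toplane(c,(390,189.3),.1585))/2
intool(*h)
for z in (.097,.1,.103):
    a,b=toplane(c,(262.3,176.8),z),toplane(c,(365.6,176.2),z)
    print(z,np.linalg.norm(a-b)); intool(*((a+b)/2))
a,b=toplane(c,(252,189.3),.1585),toplane(c,(390,189.3),.1585);print(np.linalg.norm(a-b))
# bat far edge
a,b=toplane(c,(245.8,133.5),.018),toplane(c,(386.3,132.3),.018);print(np.linalg.norm(a-b),np.arctan2(-(a-b)[0],(a-b)[1]));intool(*((a+b)/2))
```

```text
in tool frame [ 0.0526  0.0002 -0.0049]
0.097 0.06113963255988058
in tool frame [ 0.0531 -0.0038  0.0566]
0.1 0.060317651070272184
in tool frame [ 0.0533 -0.0038  0.0536]
0.103 0.05949566958066383
in tool frame [ 0.0536 -0.0037  0.0506]
0.05963588601039786
0.10965999613855876 0.1505714439719401
in tool frame [ 0.0802 -0.0033  0.1363]
```

```bash
python3 -m pendant '[{"delta_pos":[0.001,-0.0035,0.01],"spin":-0.009},{"delta_pos":[0.001,-0.0035,0.025],"spin":-0.009},{"delta_pos":[0.001,-0.0035,0.033],"spin":-0.009},{"delta_pos":[0.001,-0.0035,0.033],"spin":-0.009},{"delta_pos":[0.001,-0.0035,0.033],"spin":-0.009}]'
python3 - <<'E'
from h import *
st();c=cam('wrist','wrist9.png')
im=c['color'][125:245,235:400]
cv2.imwrite('pics/z9.png',cv2.resize(im,(792,576),interpolation=cv2.INTER_CUBIC))
E
```

```text
t: 14.9
tool_pos: [0.4169, -0.1609, 0.1194]
orientation: [-3.132, -0.239, -0.04]
force: [1.0, 0.2, -1.2]
opening: 0.06
t 14.9 pos [ 0.4169 -0.1609  0.1194] F [ 0.96  0.25 -1.21] T [-0.03 -0.03  0.04] open 0.06
R [[0.988, 0.152, 0.025], [0.152, -0.988, 0.003], [0.025, 0.001, -1.0]] q [-0.495 -0.252  2.039  0.015  1.334  0.92 ]
```

View pics/z9.png

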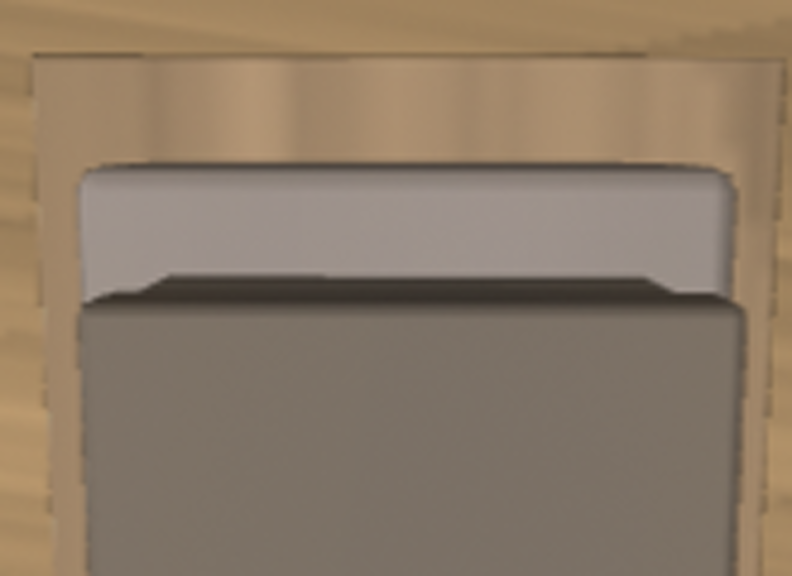

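Run:
```python
from h import *
c=robot.read_camera('wrist')
s=robot.read_state();z0=s['tool_pos'][2]
f=lambda u,v:(235+u/4.8,125+v/4.8)
def e(v,l,r,z,off):
    a,b=toplane(c,f(l,v),z),toplane(c,f(r,v),z); m=(a+b)/2
    yaw=.15; ctr=m-off*np.array([np.cos(yaw),np.sin(yaw),0]); print(off,'w',np.round(np.linalg.norm(a-b),4),'centre',np.round(ctr,4))
e(308,82,743,z0+.0085,.055); e(173,80,733,.0725,.0675); e(58,34,783,.018,.0825)
for z in (.064,.068):e(173,80,733,z,.0675)
```

```text
0.055 w 0.0588 centre [ 0.4152 -0.1616  0.1284]
0.0675 w 0.0771 centre [ 0.4136 -0.1614  0.0725]
0.0825 w 0.1091 centre [ 0.4142 -0.1616  0.018 ]
0.0675 w 0.0801 centre [ 0.4135 -0.1614  0.064 ]
0.0675 w 0.0787 centre [ 0.4135 -0.1614  0.068 ]
```

```bash
python3 -m pendant '[{"delta_pos":[-0.0012,-0.0003,0.003],"spin":0.002},{"delta_pos":[-0.0012,-0.0003,0.006],"spin":0.002},{"delta_pos":[-0.0012,-0.0003,0.008],"spin":0.002},{"delta_pos":[-0.0012,-0.0003,0.009],"spin":0.002},{"delta_pos":[-0.0012,-0.0003,0.01],"spin":0.002}]'; python3 -c "
from h import *
st()"
```

```text
t: 15.5
tool_pos: [0.4163, -0.1611, 0.1098]
orientation: [-3.132, -0.235, -0.041]
force: [0.0, 0.1, -1.4]
opening: 0.06
t 15.5 pos [ 0.4163 -0.1611  0.1098] F [ 0.04  0.1  -1.39] T [ 0.03 -0.04 -0.01] open 0.06
R [[0.988, 0.149, 0.026], [0.149, -0.989, 0.002], [0.026, 0.002, -1.0]] q [-0.496 -0.244  2.051  0.015  1.313  0.921]
```

```bash
for i in 1; do python3 -m pendant '[{"delta_pos":[0,0,0.001],"spin":0},{"delta_pos":[0,0,0.002],"spin":0}]'; done; python3 -m pendant '[{"delta_pos":[0,0,0.001],"spin":0},{"delta_pos":[0,0,0.002],"spin":0}]'
```

```text
t: 15.7
tool_pos: [0.4164, -0.1611, 0.108]
orientation: [-3.132, -0.235, -0.041]
force: [-5.5, 1.7, 10.6]
opening: 0.0599
t: 15.9
tool_pos: [0.4166, -0.1612, 0.1078]
orientation: [-3.132, -0.235, -0.042]
force: [-9.2, 3.9, 19.6]
opening: 0.0599
```

```bash
python3 -m pendant '[{"delta_pos":[0,0,-0.0002],"spin":0},{"delta_pos":[0,0,-0.0002],"spin":0}]'; python3 -m pendant '[{"delta_pos":[0,0,0],"spin":0},{"delta_pos":[0,0,0],"spin":0},{"delta_pos":[0,0,0],"spin":0},{"delta_pos":[0,0,-0.0],"spin":0}]' -0.5; python3 -m pendant '[{"delta_pos":[0,0,-0.02],"spin":0},{"delta_pos":[0,0,-0.05],"spin":0},{"delta_pos":[-0.03,0,-0.09],"spin":0},{"delta_pos":[-0.03,0,-0.09],"spin":0},{"delta_pos":[-0.03,0,-0.09],"spin":0}]'
python3 - <<'E'
from h import *
st();c=cam('wrist','wrist10.png')
E
```

```text
t: 16.1
tool_pos: [0.4169, -0.1613, 0.1083]
orientation: [3.132, 0.235, 0.043]
force: [-0.4, 0.7, -1.8]
opening: 0.06
t: 16.5
tool_pos: [0.417, -0.1613, 0.1083]
orientation: [3.132, 0.235, 0.043]
force: [0.4, 0.4, -0.2]
opening: 0.0696
t: 17.0
tool_pos: [0.3854, -0.1666, 0.1988]
orientation: [3.13, 0.234, 0.047]
force: [0.6, -0.1, -0.1]
opening: 0.07
t 17.0 pos [ 0.3854 -0.1666  0.1988] F [ 0.6  -0.14 -0.1 ] T [0.01 0.03 0.01] open 0.07
R [[0.988, 0.149, 0.03], [0.149, -0.989, -0.0], [0.03, 0.005, -1.0]] q [-0.544 -0.402  2.01   0.016  1.509  0.877]
```

View pics/wrist10.png

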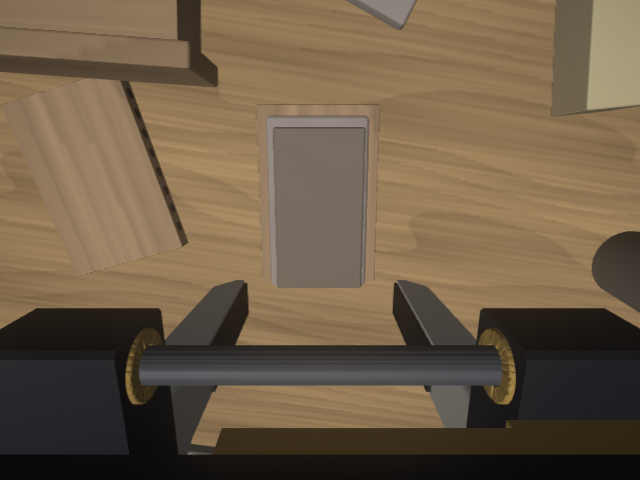

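Run:
```python
import cv2
im=cv2.imread('pics/wrist10.png')[95:295,245:390]
cv2.imwrite('pics/z10.png',cv2.resize(im,(435,600),interpolation=cv2.INTER_CUBIC))
```

```text
(no output)
```

View pics/z10.png

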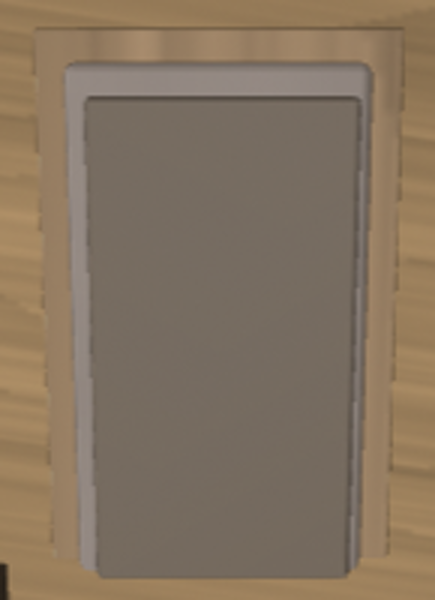

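Run:
```python
from h import *
c=robot.read_camera('wrist')
f=lambda l:[(245+u/3,95+v/3) for u,v in l]
t=f([(86,98),(361,98),(348,578),(98,578)]);b=f([(36,30),(404,30),(388,553),(52,555)])
fitrect(c,t,.11,.06,[.41,-.16,.15,.1]);fitrect(c,t,.11,.06,[.41,-.16,.15],z=.117)
fitrect(c,b,.165,.11,[.41,-.16,.15,.02]);fitrect(c,b,.165,.11,[.41,-.16,.15],z=.018)
goal(.5755-.002,.183,.16,.0775)
```

```text
fit [ 0.4143 -0.1614  0.148   0.1129] res px [-0.3  0.   0.2  0.2  0.1 -0.1 -0.  -0.1]
fit [ 0.4147 -0.1614  0.148 ] res px [-1.  -1.1  1.  -1.   0.7  1.3 -0.7  1.3]
fit [ 0.4134 -0.1607  0.1491  0.0132] res px [-0.1 -0.3 -0.  -0.2 -0.8  0.5  1.  -0. ]
fit [ 0.4137 -0.1606  0.1491] res px [-1.  -1.3  0.8 -1.2 -0.1  1.9  0.3  1.3]
goal delta [0.2378, -0.3167, 0.0423] spin 0.0722 cur yaw 0.1497 dist 0.398 open 0.0698 F [0.14 0.23 0.57]
```

```bash
python3 -c "
from h import *
goal(.582,.183,.15,.0775)"
```

```text
goal delta [0.2459, -0.3155, 0.0525] spin 0.0722 cur yaw 0.1497 dist 0.403 open 0.0698 F [0.14 0.23 0.57]
```

```bash
python3 -m pendant '[{"delta_pos":[0.03,-0.039,0],"spin":0.01},{"delta_pos":[0.06,-0.078,0.0],"spin":0.02},{"delta_pos":[0.09,-0.117,0],"spin":0.03},{"delta_pos":[0.12,-0.156,0],"spin":0.04},{"delta_pos":[0.15,-0.195,0],"spin":0.05},{"delta_pos":[0.18,-0.234,0.0],"spin":0.06},{"delta_pos":[0.21,-0.273,0.01],"spin":0.072},{"delta_pos":[0.246,-0.3155,0.03],"spin":0.072},{"delta_pos":[0.246,-0.3155,0.052],"spin":0.072},{"delta_pos":[0.246,-0.3155,0.052],"spin":0.072}]';python3 -m pendant '[{"delta_pos":[0,0,0],"spin":0},{"delta_pos":[0,0,0],"spin":0}]'
python3 - <<'E'
from h import *
st();c=cam('wrist','wrist11.png')
goal(.582,.183,.0875,.0775)
E
```

```text
t: 18.1
tool_pos: [0.5787, 0.1845, 0.1433]
orientation: [3.139, 0.127, 0.025]
force: [-0.3, 0.9, -0.9]
opening: 0.0698
t: 18.3
tool_pos: [0.5778, 0.1838, 0.1424]
orientation: [3.138, 0.126, 0.021]
force: [-0.8, 0.3, -0.2]
opening: 0.0696
t 18.3 pos [0.5778 0.1838 0.1424] F [-0.82  0.29 -0.18] T [ 0.08 -0.01  0.04] open 0.0696
R [[0.997, 0.08, 0.013], [0.08, -0.997, -0.0], [0.013, 0.001, -1.0]] q [ 0.225  0.181  1.573 -0.003  1.375  1.717]
goal delta [0.0026, 0.001, 0.056] spin 0.0024 cur yaw 0.0799 dist 0.056 open 0.0698 F [0.23 0.07 0.39]
```

View pics/wrist11.png

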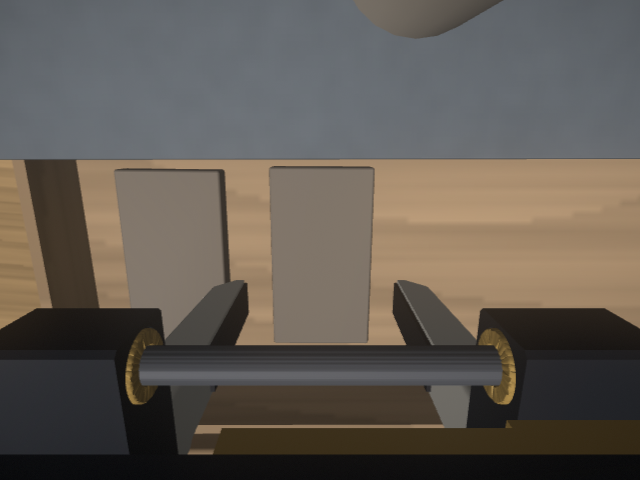

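```bash
python3 -m pendant '[{"delta_pos":[0.003,0.001,0.02],"spin":0.002},{"delta_pos":[0.003,0.001,0.04],"spin":0.002},{"delta_pos":[0.003,0.001,0.048],"spin":0.002},{"delta_pos":[0.003,0.001,0.05],"spin":0.002},{"delta_pos":[0.003,0.001,0.052],"spin":0.002},{"delta_pos":[0.003,0.001,0.055],"spin":0.002},{"delta_pos":[0.003,0.001,0.055],"spin":0.002},{"delta_pos":[0.003,0.001,0.055],"spin":0.002}]'; python3 -c "
from h import *
st()"
```

```text
t: 19.15
tool_pos: [0.5827, 0.183, 0.0891]
orientation: [3.139, 0.122, 0.025]
force: [-0.0, -0.3, -0.2]
opening: 0.0697
t 19.15 pos [0.5827 0.183  0.0891] F [-0.02 -0.34 -0.18] T [-0.    0.01  0.02] open 0.0697
R [[0.997, 0.078, 0.016], [0.078, -0.997, 0.0], [0.016, 0.001, -1.0]] q [ 0.223  0.238  1.609 -0.004  1.279  1.716]
```

```bash
python3 -m pendant '[{"delta_pos":[0,0,0.0015],"spin":0},{"delta_pos":[0,0,0.0015],"spin":0}]'; python3 -m pendant '[{"delta_pos":[0,0,0],"spin":0},{"delta_pos":[0,0,0],"spin":0},{"delta_pos":[0,0,0],"spin":0},{"delta_pos":[0,0,0],"spin":0}]' 1 15; python3 -m pendant '[{"delta_pos":[0,0,-0.01],"spin":0},{"delta_pos":[0,0,-0.025],"spin":0},{"delta_pos":[0,0,-0.05],"spin":0},{"delta_pos":[0,0,-0.09],"spin":0},{"delta_pos":[0,0,-0.13],"spin":0},{"delta_pos":[0,0,-0.13],"spin":0},{"delta_pos":[0,0,-0.13],"spin":0}]'; python3 -c "
from h import *
st();c=cam('wrist','wrist12.png')
goal(.4147,-.1611,.165,.149)"
```

```text
t: 19.35
tool_pos: [0.5827, 0.1831, 0.0876]
orientation: [3.139, 0.123, 0.025]
force: [0.4, -0.4, -0.2]
opening: 0.0697
t: 19.75
tool_pos: [0.5828, 0.1832, 0.0877]
orientation: [3.139, 0.123, 0.026]
force: [0.1, -0.2, 0.1]
opening: 0.0601
t: 20.45
tool_pos: [0.5818, 0.1834, 0.2204]
orientation: [-3.139, -0.123, -0.032]
force: [1.0, 0.3, -2.7]
opening: 0.0599
t 20.45 pos [0.5818 0.1834 0.2204] F [ 0.96  0.26 -2.68] T [-0.01  0.09  0.06] open 0.0599
R [[0.997, 0.078, 0.02], [0.078, -0.997, 0.001], [0.021, 0.0, -1.0]] q [ 0.223  0.136  1.479 -0.003  1.506  1.716]
goal delta [-0.1932, 0.3302, 0.0502] spin -0.0709 cur yaw 0.0781 dist 0.386 open 0.0601 F [-0.75  0.09 -2.21]
```

View pics/wrist12.png

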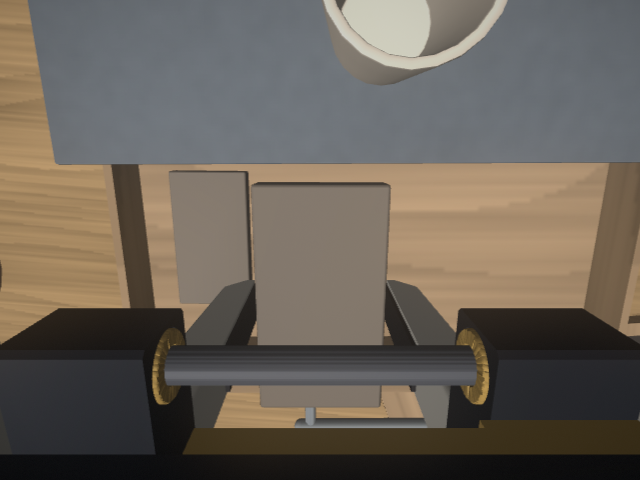

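```bash
python3 -m pendant '[{"delta_pos":[-0.025,0.042,0],"spin":-0.01},{"delta_pos":[-0.05,0.085,0],"spin":-0.02},{"delta_pos":[-0.075,0.128,0.0],"spin":-0.03},{"delta_pos":[-0.1,0.17,0],"spin":-0.04},{"delta_pos":[-0.125,0.212,0],"spin":-0.05},{"delta_pos":[-0.15,0.255,0.0],"spin":-0.06},{"delta_pos":[-0.175,0.3,0.01],"spin":-0.07},{"delta_pos":[-0.193,0.33,0.03],"spin":-0.071},{"delta_pos":[-0.193,0.33,0.05],"spin":-0.071},{"delta_pos":[-0.193,0.33,0.05],"spin":-0.071}]';python3 -m pendant '[{"delta_pos":[0,0,0],"spin":0},{"delta_pos":[0,0,0],"spin":0}]'
python3 - <<'E'
from h import *
st();c=cam('wrist','wrist13.png')
goal(.4147,-.1611,.132,.149)
im=c['color'][110:230,235:400]
cv2.imwrite('pics/z13.png',cv2.resize(im,(792,576),interpolation=cv2.INTER_CUBIC))
E
```

```text
t: 21.5
tool_pos: [0.4114, -0.1604, 0.1605]
orientation: [-3.129, -0.229, -0.015]
force: [0.2, 0.4, -1.4]
opening: 0.0598
t: 21.7
tool_pos: [0.4112, -0.1596, 0.1603]
orientation: [-3.128, -0.231, -0.014]
force: [0.4, 0.0, -1.6]
opening: 0.0598
t 21.7 pos [ 0.4112 -0.1596  0.1603] F [ 0.41  0.03 -1.6 ] T [-0.01 -0.03 -0.01] open 0.0598
R [[0.989, 0.147, 0.008], [0.147, -0.989, 0.005], [0.009, -0.004, -1.0]] q [-0.494 -0.287  1.991  0.009  1.433  0.929]
goal delta [0.0025, 0.0019, 0.0288] spin -0.0015 cur yaw 0.1475 dist 0.029 open 0.0599 F [-0.98 -0.45 -1.44]
```

View pics/z13.png

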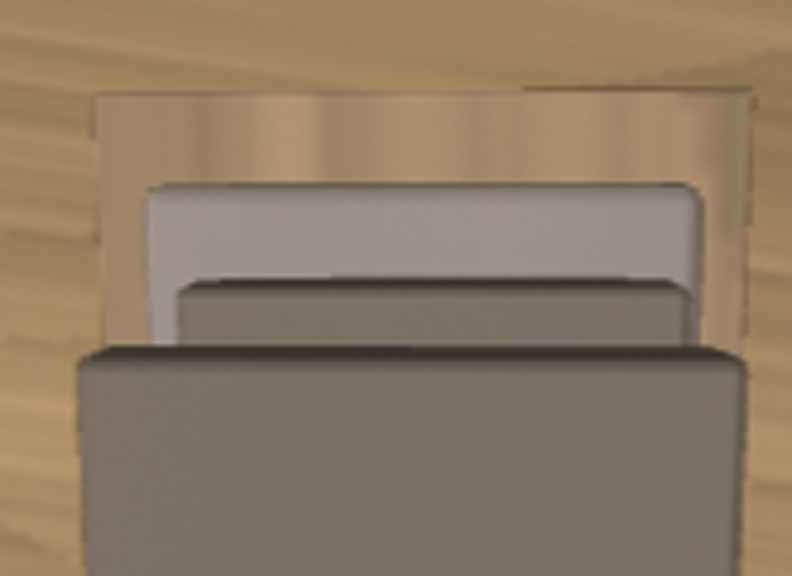

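Run:
```python
from h import *
c=robot.read_camera('wrist')
s=robot.read_state();z0=s['tool_pos'][2]
f=lambda u,v:(235+u/4.8,110+v/4.8)
def e(v,l,r,z,off):
    a,b=toplane(c,f(l,v),z),toplane(c,f(r,v),z); m=(a+b)/2
    yaw=.149; ctr=m-off*np.array([np.cos(yaw),np.sin(yaw),0]); print(off,'w',np.round(np.linalg.norm(a-b),4),'centre',np.round(ctr,4)); intool(*ctr)
e(364,80,744,z0+.0085,.055); e(290,179,690,.1168,.055); e(192,148,702,.0748,.0675); e(93,95,752,.018,.0825)
```

```text
0.055 w 0.0585 centre [ 0.4114 -0.1602  0.1697]
in tool frame [-0.0005  0.0002 -0.0085]
0.055 w 0.0595 centre [ 0.4152 -0.1622  0.1168]
in tool frame [0.0024 0.0029 0.0444]
0.0675 w 0.0763 centre [ 0.4136 -0.1616  0.0748]
in tool frame [0.0004 0.0021 0.0864]
0.0825 w 0.1093 centre [ 0.4144 -0.1615  0.018 ]
in tool frame [0.0007 0.0024 0.1432]
```

```bash
python3 -m pendant '[{"delta_pos":[0.0024,0.002,0.01],"spin":-0.003},{"delta_pos":[0.0024,0.002,0.02],"spin":-0.003},{"delta_pos":[0.0024,0.002,0.028],"spin":-0.003},{"delta_pos":[0.0024,0.002,0.031],"spin":-0.003},{"delta_pos":[0.0024,0.002,0.032],"spin":-0.003},{"delta_pos":[0.0024,0.002,0.033],"spin":-0.003},{"delta_pos":[0.0024,0.002,0.034],"spin":-0.003}]'; python3 -c "
from h import *
st();goal(.4145,-.1611,.123,.15)"
```

```text
t: 22.5
tool_pos: [0.4152, -0.1615, 0.1275]
orientation: [-3.13, -0.236, -0.017]
force: [0.1, -0.2, -2.0]
opening: 0.06
t 22.5 pos [ 0.4152 -0.1615  0.1275] F [ 0.14 -0.2  -2.01] T [ 0.05 -0.03 -0.01] open 0.06
R [[0.989, 0.15, 0.011], [0.15, -0.989, 0.004], [0.011, -0.002, -1.0]] q [-0.493 -0.248  2.02   0.009  1.362  0.925]
goal delta [-0.0007, -0.0005, 0.0045] spin 0.0005 cur yaw 0.1505 dist 0.005 open 0.06 F [ 0.14 -0.2  -2.01]
```

```bash
python3 -m pendant '[{"delta_pos":[-0.0006,-0.0004,0.001],"spin":0},{"delta_pos":[-0.0006,-0.0004,0.002],"spin":0},{"delta_pos":[-0.0006,-0.0004,0.003],"spin":0},{"delta_pos":[-0.0006,-0.0004,0.0035],"spin":0}]'; python3 -m pendant '[{"delta_pos":[0,0,0.0006],"spin":0},{"delta_pos":[0,0,0.0012],"spin":0}]'
```

```text
t: 22.9
tool_pos: [0.4146, -0.1612, 0.1239]
orientation: [-3.13, -0.236, -0.017]
force: [0.1, -0.6, -1.8]
opening: 0.0596
t: 23.1
tool_pos: [0.4146, -0.1612, 0.1227]
orientation: [-3.13, -0.236, -0.017]
force: [-0.7, -0.2, -1.6]
opening: 0.0601
```

```bash
python3 -m pendant '[{"delta_pos":[0,0,0.0006],"spin":0},{"delta_pos":[0,0,0.0012],"spin":0}]'
```

```text
t: 23.3
tool_pos: [0.4147, -0.1612, 0.1222]
orientation: [-3.13, -0.236, -0.017]
force: [-4.6, 3.1, 10.3]
opening: 0.0598
```

Contact felt (10 N at z 0.1222). Settle there, open, and retreat.

```bash
python3 -m pendant '[{"delta_pos":[0,0,0.0001],"spin":0},{"delta_pos":[0,0,0.0001],"spin":0}]'; python3 -m pendant '[{"delta_pos":[0,0,0],"spin":0},{"delta_pos":[0,0,0],"spin":0},{"delta_pos":[0,0,0],"spin":0},{"delta_pos":[0,0,-0.0],"spin":0}]' -0.5; python3 -m pendant '[{"delta_pos":[0,0,-0.02],"spin":0},{"delta_pos":[0,0,-0.05],"spin":0},{"delta_pos":[-0.03,0,-0.09],"spin":0},{"delta_pos":[-0.03,0,-0.09],"spin":0},{"delta_pos":[-0.03,0,-0.09],"spin":0}]'
python3 - <<'E'
from h import *
st();c=cam('wrist','wrist14.png')
im=c['color'][95:295,245:390]
cv2.imwrite('pics/z14.png',cv2.resize(im,(435,600),interpolation=cv2.INTER_CUBIC))
goal(.5735,.271,.15,.0755)
E
```

```text
t: 23.5
tool_pos: [0.4149, -0.1613, 0.1222]
orientation: [-3.13, -0.236, -0.018]
force: [-1.3, -0.1, 1.6]
opening: 0.0599
t: 23.9
tool_pos: [0.4149, -0.1614, 0.1222]
orientation: [-3.13, -0.236, -0.018]
force: [-1.1, 0.3, -0.0]
opening: 0.0698
t: 24.4
tool_pos: [0.3848, -0.1667, 0.2133]
orientation: [-3.132, -0.235, -0.023]
force: [0.4, -0.8, -0.6]
opening: 0.0697
t 24.4 pos [ 0.3848 -0.1667  0.2133] F [ 0.43 -0.77 -0.57] T [0.09 0.01 0.02] open 0.0697
R [[0.989, 0.149, 0.014], [0.149, -0.989, 0.002], [0.014, 0.0, -1.0]] q [-0.539 -0.392  1.975  0.009  1.547  0.881]
goal delta [0.2517, -0.4039, 0.0654] spin 0.0746 cur yaw 0.1501 dist 0.48 open 0.0697 F [-1.18 -0.   -0.12]
```

View pics/z14.png

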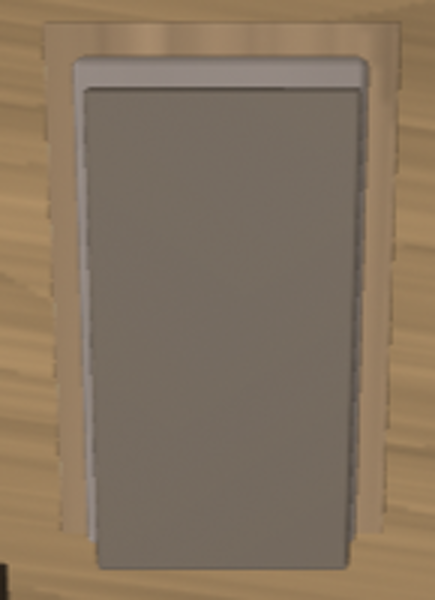

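```bash
python3 -m pendant '[{"delta_pos":[0.025,-0.041,0],"spin":0.01},{"delta_pos":[0.05,-0.081,0.0],"spin":0.02},{"delta_pos":[0.075,-0.121,0],"spin":0.03},{"delta_pos":[0.1,-0.161,0],"spin":0.04},{"delta_pos":[0.125,-0.202,0],"spin":0.05},{"delta_pos":[0.15,-0.242,0.0],"spin":0.06},{"delta_pos":[0.175,-0.282,0],"spin":0.074},{"delta_pos":[0.2,-0.322,0],"spin":0.074},{"delta_pos":[0.225,-0.362,0.02],"spin":0.074},{"delta_pos":[0.252,-0.404,0.04],"spin":0.074}]';python3 -c "
from h import *
st();goal(.5735,.271,.14,.0755)"
```

```text
t: 25.45
tool_pos: [0.5715, 0.2692, 0.1748]
orientation: [-3.137, -0.121, -0.016]
force: [0.5, -1.3, 0.3]
opening: 0.0697
t 25.45 pos [0.5715 0.2692 0.1748] F [ 0.52 -1.31  0.33] T [ 0.04  0.01 -0.02] open 0.0697
R [[0.997, 0.077, 0.01], [0.077, -0.997, 0.003], [0.011, -0.002, -1.0]] q [ 3.600e-01  2.270e-01  1.460e+00 -1.000e-03  1.444e+00  1.854e+00]
goal delta [0.0018, -0.0016, 0.0348] spin 0.0013 cur yaw 0.0768 dist 0.035 open 0.0697 F [ 0.52 -1.31  0.33]
```

```bash
python3 -m pendant '[{"delta_pos":[0.002,-0.0016,0.015],"spin":0.001},{"delta_pos":[0.002,-0.0016,0.03],"spin":0.001},{"delta_pos":[0.002,-0.0016,0.035],"spin":0.001},{"delta_pos":[0.002,-0.0016,0.035],"spin":0.001}]'
python3 - <<'E'
from h import *
st();c=cam('wrist','wrist15.png')
goal(.5735,.271,.0877,.0765)
E
```

```text
t: 25.85
tool_pos: [0.5728, 0.2695, 0.1384]
orientation: [-3.138, -0.117, -0.013]
force: [-0.3, 0.5, 0.2]
opening: 0.0695
t 25.85 pos [0.5728 0.2695 0.1384] F [-0.33  0.49  0.22] T [-0.01  0.06  0.02] open 0.0695
R [[0.997, 0.075, 0.008], [0.075, -0.997, 0.002], [0.008, -0.001, -1.0]] q [ 3.600e-01  2.580e-01  1.491e+00 -1.000e-03  1.384e+00  1.856e+00]
goal delta [-0.0006, -0.0011, 0.0523] spin -0.002 cur yaw 0.0745 dist 0.052 open 0.0695 F [ 0.08  1.2  -0.27]
```

View pics/wrist15.png

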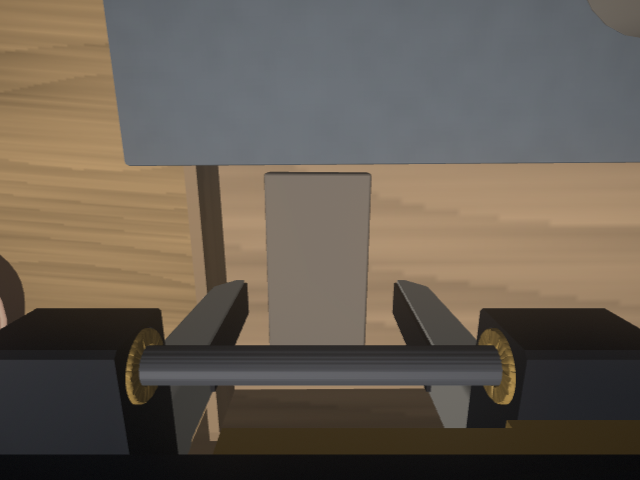

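```bash
python3 -m pendant '[{"delta_pos":[0,-0.0012,0.02],"spin":-0.001},{"delta_pos":[0,-0.0012,0.035],"spin":-0.001},{"delta_pos":[0,-0.0012,0.045],"spin":-0.001},{"delta_pos":[0,-0.0012,0.048],"spin":-0.001},{"delta_pos":[0,-0.0012,0.05],"spin":-0.001},{"delta_pos":[0,-0.0012,0.05],"spin":-0.001}]'; python3 -m pendant '[{"delta_pos":[0,0,0.001],"spin":0},{"delta_pos":[0,0,0.001],"spin":0}]'; python3 -c "
from h import *
st()"
```

```text
t: 26.5
tool_pos: [0.5742, 0.2711, 0.0903]
orientation: [-3.137, -0.118, -0.017]
force: [-0.4, -0.1, -0.6]
opening: 0.07
t: 26.7
tool_pos: [0.5747, 0.2713, 0.0899]
orientation: [-3.137, -0.119, -0.018]
force: [-0.3, 0.6, -0.7]
opening: 0.0699
t 26.7 pos [0.5747 0.2713 0.0899] F [-0.33  0.57 -0.69] T [ 0.01 -0.03  0.02] open 0.0699
R [[0.997, 0.076, 0.012], [0.075, -0.997, 0.003], [0.012, -0.002, -1.0]] q [ 3.610e-01  3.040e-01  1.529e+00 -1.000e-03  1.297e+00  1.857e+00]
```

```bash
python3 -m pendant '[{"delta_pos":[0,0,0.0022],"spin":0},{"delta_pos":[0,0,0.0022],"spin":0}]'; python3 -m pendant '[{"delta_pos":[0,0,0],"spin":0},{"delta_pos":[0,0,0],"spin":0},{"delta_pos":[0,0,0],"spin":0},{"delta_pos":[0,0,0],"spin":0}]' 1 15; python3 -m pendant '[{"delta_pos":[0,0,-0.01],"spin":0},{"delta_pos":[0,0,-0.025],"spin":0},{"delta_pos":[0,0,-0.05],"spin":0},{"delta_pos":[0,0,-0.09],"spin":0},{"delta_pos":[0,0,-0.13],"spin":0},{"delta_pos":[0,0,-0.13],"spin":0},{"delta_pos":[0,0,-0.13],"spin":0}]'; python3 -c "
from h import *
st();c=cam('wrist','wrist16.png')
goal(.415,-.1612,.18,.149)"
```

```text
t: 26.9
tool_pos: [0.5747, 0.2714, 0.0877]
orientation: [-3.137, -0.119, -0.018]
force: [-0.6, -0.3, -0.1]
opening: 0.07
t: 27.3
tool_pos: [0.5747, 0.2714, 0.0876]
orientation: [-3.137, -0.119, -0.018]
force: [-0.0, 0.7, -0.3]
opening: 0.0599
t: 28.0
tool_pos: [0.5743, 0.2714, 0.2206]
orientation: [-3.135, -0.119, -0.025]
force: [-0.1, 0.2, -2.4]
opening: 0.0596
t 28.0 pos [0.5743 0.2714 0.2206] F [-0.05  0.16 -2.42] T [0.02 0.01 0.01] open 0.0596
R [[0.997, 0.076, 0.016], [0.076, -0.997, 0.004], [0.016, -0.003, -1.0]] q [ 3.620e-01  2.080e-01  1.399e+00 -1.000e-03  1.519e+00  1.857e+00]
goal delta [-0.1908, 0.4191, 0.0349] spin -0.0734 cur yaw 0.0756 dist 0.462 open 0.0599 F [ 1.25  0.47 -1.86]
```

View pics/wrist16.png

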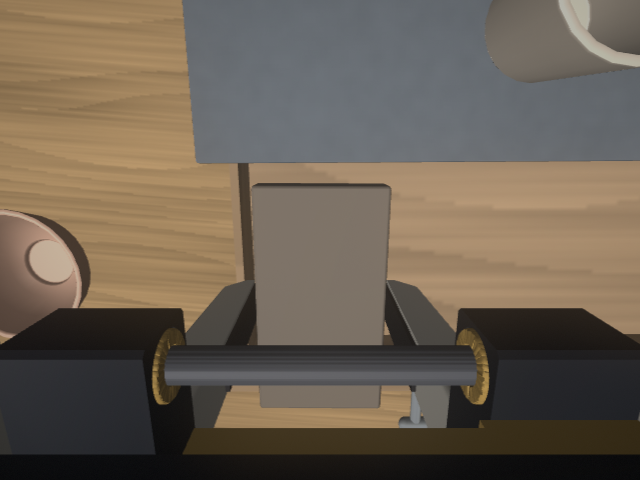

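```bash
python3 -m pendant '[{"delta_pos":[-0.019,0.042,0],"spin":-0.01},{"delta_pos":[-0.038,0.084,0],"spin":-0.02},{"delta_pos":[-0.057,0.126,0.0],"spin":-0.03},{"delta_pos":[-0.076,0.168,0],"spin":-0.04},{"delta_pos":[-0.095,0.21,0],"spin":-0.05},{"delta_pos":[-0.114,0.252,0.0],"spin":-0.06},{"delta_pos":[-0.133,0.294,0],"spin":-0.07},{"delta_pos":[-0.152,0.336,0],"spin":-0.073},{"delta_pos":[-0.171,0.378,0.01],"spin":-0.073},{"delta_pos":[-0.19,0.419,0.02],"spin":-0.073}]';python3 -m pendant '[{"delta_pos":[0,0,0.01],"spin":0},{"delta_pos":[0,0,0.01],"spin":0}]'
python3 - <<'E'
from h import *
st();c=cam('wrist','wrist17.png')
goal(.4148,-.1612,.146,.15)
im=c['color'][110:230,235:400]
cv2.imwrite('pics/z17.png',cv2.resize(im,(792,576),interpolation=cv2.INTER_CUBIC))
E
```

```text
t: 29.05
tool_pos: [0.4138, -0.1622, 0.1932]
orientation: [-3.13, -0.233, -0.017]
force: [1.1, 0.9, -1.7]
opening: 0.0599
t: 29.25
tool_pos: [0.4115, -0.162, 0.1798]
orientation: [-3.126, -0.228, -0.009]
force: [0.7, 0.5, -2.0]
opening: 0.06
t 29.25 pos [ 0.4115 -0.162   0.1798] F [ 0.67  0.52 -2.01] T [0.01 0.05 0.1 ] open 0.06
R [[0.989, 0.145, 0.005], [0.145, -0.989, 0.007], [0.006, -0.006, -1.0]] q [-0.499 -0.293  1.959  0.009  1.474  0.926]
goal delta [0.002, 0.0004, 0.035] spin -0.0027 cur yaw 0.1473 dist 0.035 open 0.0601 F [-0.35  0.35 -1.61]
```

View pics/z17.png

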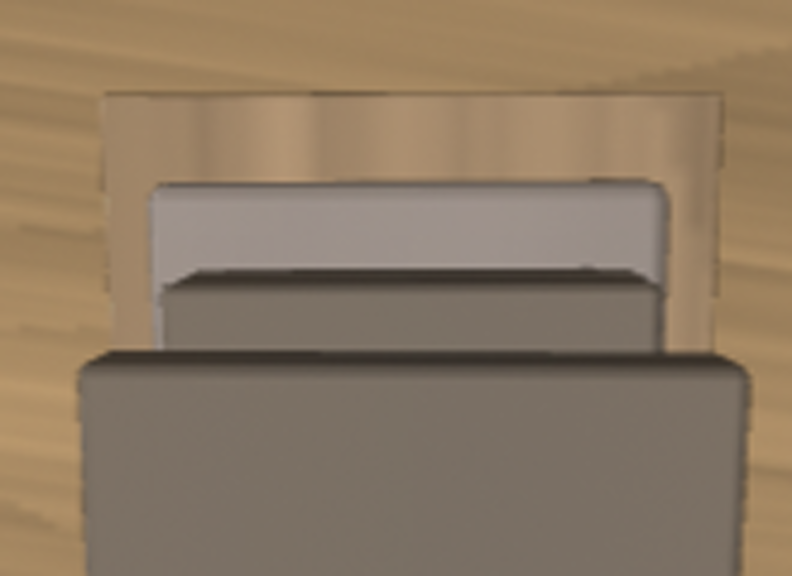

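Run:
```python
from h import *
c=robot.read_camera('wrist')
s=robot.read_state();z0=s['tool_pos'][2]
f=lambda u,v:(235+u/4.8,110+v/4.8)
def e(v,l,r,z,off):
    a,b=toplane(c,f(l,v),z),toplane(c,f(r,v),z); m=(a+b)/2
    yaw=.149; ctr=m-off*np.array([np.cos(yaw),np.sin(yaw),0]); print(off,'w',np.round(np.linalg.norm(a-b),4),'centre',np.round(ctr,4))
e(370,82,747,z0+.0085,.055); e(287,163,660,.1308,.055); e(190,152,667,.0748,.0675); e(94,105,721,.018,.0825)
goal(.4148,-.1612,.146,.15)
```

```text
0.055 w 0.0583 centre [ 0.4119 -0.162   0.1906]
0.055 w 0.0595 centre [ 0.4156 -0.161   0.1308]
0.0675 w 0.0765 centre [ 0.4141 -0.1607  0.0748]
0.0825 w 0.1091 centre [ 0.4154 -0.1609  0.018 ]
goal delta [0.001, 0.0005, 0.0361] spin -0.0011 cur yaw 0.1489 dist 0.036 open 0.06 F [ 0.02  0.46 -0.76]
```

```bash
python3 -m pendant '[{"delta_pos":[0.001,0.0,0.02],"spin":-0.001},{"delta_pos":[0.001,0.0,0.02],"spin":-0.001},{"delta_pos":[0.001,0.0,0.02],"spin":-0.001},{"delta_pos":[0.001,0.0,0.02],"spin":-0.001}]'
python3 - <<'E'
from h import *
st();c=cam('wrist','wrist18.png');st()
im=c['color'][110:230,235:400]
cv2.imwrite('pics/z18.png',cv2.resize(im,(792,576),interpolation=cv2.INTER_CUBIC))
goal(.4148,-.1612,.137,.15)
E
```

```text
t: 29.75
tool_pos: [0.4153, -0.1603, 0.1631]
orientation: [-3.128, -0.237, -0.015]
force: [-0.1, -0.3, -0.1]
opening: 0.06
t 29.75 pos [ 0.4153 -0.1603  0.1631] F [-0.14 -0.34 -0.11] T [-0.02 -0.02 -0.01] open 0.06
R [[0.989, 0.151, 0.009], [0.151, -0.989, 0.005], [0.01, -0.004, -1.0]] q [-0.491 -0.278  1.978  0.009  1.436  0.927]
t 29.8 pos [ 0.4153 -0.1605  0.1632] F [ 0.5   0.45 -1.73] T [ 0.02 -0.04 -0.04] open 0.06
R [[0.989, 0.15, 0.01], [0.15, -0.989, 0.005], [0.01, -0.004, -1.0]] q [-0.492 -0.278  1.978  0.009  1.435  0.927]
goal delta [-0.0009, 0.0007, 0.0261] spin 0.001 cur yaw 0.151 dist 0.026 open 0.06 F [ 0.5   0.45 -1.73]
```

View pics/z18.png

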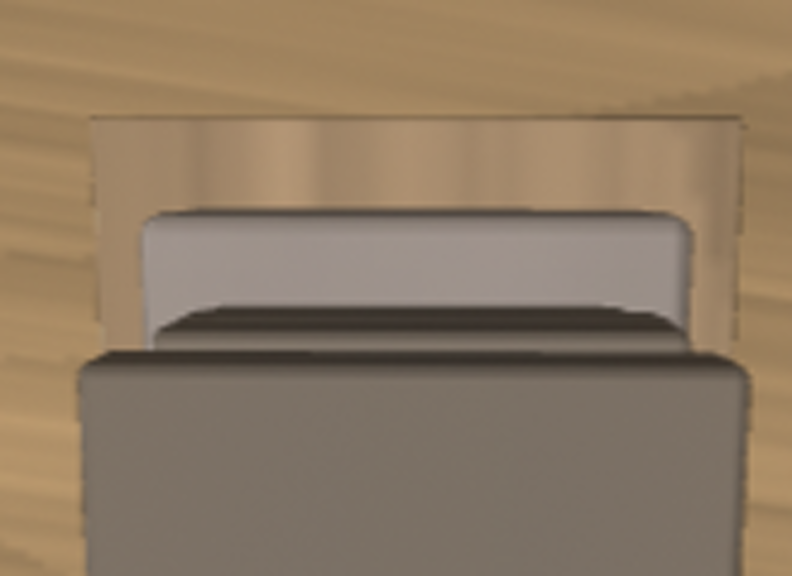

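```bash
python3 -m pendant '[{"delta_pos":[-0.0006,0.0007,0.008],"spin":0.001},{"delta_pos":[-0.0006,0.0007,0.016],"spin":0.001},{"delta_pos":[-0.0006,0.0007,0.02],"spin":0.001},{"delta_pos":[-0.0006,0.0007,0.022],"spin":0.001},{"delta_pos":[-0.0006,0.0007,0.023],"spin":0.001},{"delta_pos":[-0.0006,0.0007,0.024],"spin":0.001}]';python3 -c "
from h import *
st();goal(.4148,-.1612,.136,.15)"
```

```text
t: 30.4
tool_pos: [0.4151, -0.1613, 0.1392]
orientation: [-3.128, -0.235, -0.016]
force: [0.7, -0.1, -1.2]
opening: 0.0595
t 30.4 pos [ 0.4151 -0.1613  0.1392] F [ 0.68 -0.13 -1.19] T [ 0.04 -0.01  0.02] open 0.0595
R [[0.989, 0.149, 0.01], [0.149, -0.989, 0.005], [0.01, -0.004, -1.0]] q [-0.493 -0.258  2.006  0.009  1.387  0.926]
goal delta [-0.0004, -0.0001, 0.0032] spin -0.0001 cur yaw 0.1499 dist 0.003 open 0.0595 F [ 0.68 -0.13 -1.19]
```

```bash
python3 -m pendant '[{"delta_pos":[0,0,0.0006],"spin":0},{"delta_pos":[0,0,0.0012],"spin":0},{"delta_pos":[0,0,0.0018],"spin":0}]'; python3 -m pendant '[{"delta_pos":[0,0,0.0006],"spin":0},{"delta_pos":[0,0,0.0012],"spin":0}]'
```

```text
t: 30.7
tool_pos: [0.4152, -0.1613, 0.1375]
orientation: [-3.128, -0.235, -0.016]
force: [-0.4, -0.9, -1.9]
opening: 0.0598
t: 30.9
tool_pos: [0.4153, -0.1613, 0.1363]
orientation: [-3.129, -0.235, -0.016]
force: [-0.4, 0.0, -2.2]
opening: 0.0597
```

```bash
python3 -m pendant '[{"delta_pos":[-0.0003,0,0.0006],"spin":0},{"delta_pos":[-0.0003,0,0.001],"spin":0}]'
```

```text
t: 31.1
tool_pos: [0.4153, -0.1613, 0.1361]
orientation: [-3.129, -0.235, -0.017]
force: [-3.9, 2.9, 9.8]
opening: 0.0596
```

```bash
python3 -m pendant '[{"delta_pos":[0,0,0.0001],"spin":0},{"delta_pos":[0,0,0.0001],"spin":0}]'; python3 -m pendant '[{"delta_pos":[0,0,0],"spin":0},{"delta_pos":[0,0,0],"spin":0},{"delta_pos":[0,0,0],"spin":0},{"delta_pos":[0,0,-0.0],"spin":0}]' -0.5; python3 -m pendant '[{"delta_pos":[0,0,-0.02],"spin":0},{"delta_pos":[0,0,-0.05],"spin":0},{"delta_pos":[-0.03,0,-0.09],"spin":0},{"delta_pos":[-0.03,0,-0.09],"spin":0},{"delta_pos":[-0.03,0,-0.09],"spin":0}]'
python3 - <<'E'
from h import *
st();c=cam('wrist','wrist19.png')
for n in ['side','scene']:
    c=cam(n,n+'19.png')
    for l in ['drawer_handle','batt_centre','brick_centre','mug']: print(n,l,marks(n,l,c))
goal(.412,.126,.25,.08)
E
```

```text
t: 31.3
tool_pos: [0.4155, -0.1614, 0.1362]
orientation: [-3.129, -0.235, -0.018]
force: [-1.5, 0.7, 0.9]
opening: 0.0597
t: 31.7
tool_pos: [0.4155, -0.1614, 0.1361]
orientation: [-3.129, -0.235, -0.018]
force: [-0.1, 0.0, -0.2]
opening: 0.0697
t: 32.2
tool_pos: [0.3853, -0.1669, 0.2271]
orientation: [-3.131, -0.234, -0.022]
force: [-0.1, 0.9, -0.7]
opening: 0.0696
t 32.2 pos [ 0.3853 -0.1669  0.2271] F [-0.11  0.92 -0.71] T [0.03 0.01 0.02] open 0.0696
R [[0.989, 0.149, 0.014], [0.149, -0.989, 0.003], [0.014, -0.001, -1.0]] q [-0.54  -0.394  1.952  0.01   1.573  0.882]
side drawer_handle [(0.87, [0.4217, 0.123, 0.1169])]
side batt_centre [(0.71, [0.6399, -0.1976, 0.0129])]
side brick_centre [(0.86, [0.5755, -0.3843, 0.0247]), (0.61, [0.6277, -0.5214, 0.024])]
side mug [(0.67, [0.3945, -0.4841, -0.001]), (0.55, [0.4119, -0.1624, 0.0175])]
scene drawer_handle [(0.98, [0.4288, 0.1307, 0.1141]), (0.52, [0.4106, -0.1625, 0.1207])]
scene batt_centre [(0.75, [0.5834, 0.1436, 0.0809]), (0.65, [0.638, -0.1981, 0.0093])]
scene brick_centre [(0.9, [0.5751, -0.3809, 0.024]), (0.64, [0.6313, -0.5202, 0.0221])]
scene mug [(0.66, [0.5764, -0.376, 0.0252]), (0.6, [0.3938, -0.4783, -0.0034])]
goal delta [0.0709, -0.2849, -0.0228] spin 0.0702 cur yaw 0.1502 dist 0.295 open 0.0697 F [-0.42 -0.3   0.11]
```

View pics/wrist19.png

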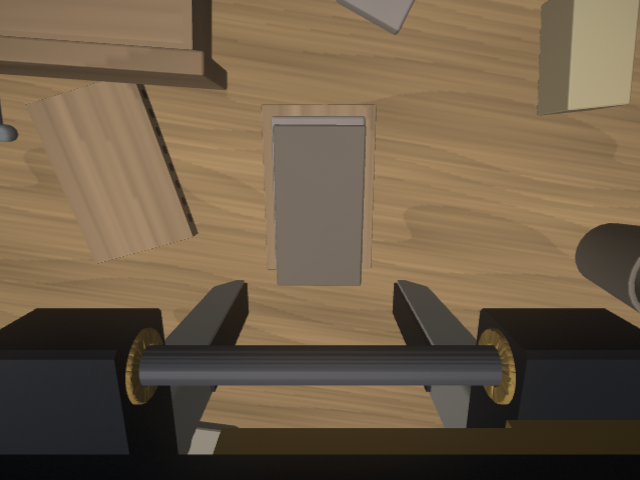

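View pics/side19.png

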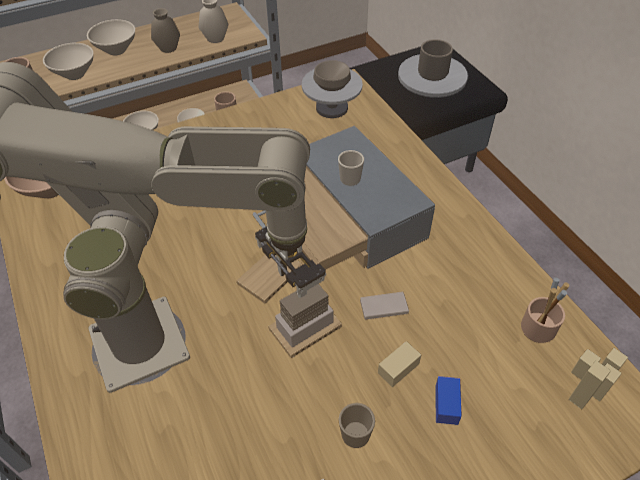

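The stack looks aligned, and the batt has been knocked to about (0.639,-0.198). Next, push the drawer home with closed fingers in front of the bar.

```bash
python3 -c "
from h import *
goal(.388,.123,.25,.079)"; python3 -m pendant '[{"delta_pos":[0.01,-0.04,-0.01],"spin":0.01},{"delta_pos":[0.02,-0.085,-0.02],"spin":0.03},{"delta_pos":[0.03,-0.13,-0.023],"spin":0.05},{"delta_pos":[0.04,-0.18,-0.023],"spin":0.07},{"delta_pos":[0.047,-0.23,-0.023],"spin":0.071},{"delta_pos":[0.047,-0.286,-0.023],"spin":0.071},{"delta_pos":[0.047,-0.286,-0.023],"spin":0.071},{"delta_pos":[0.047,-0.286,-0.023],"spin":0.071},{"delta_pos":[0.047,-0.286,-0.023],"spin":0.071}]' 1 20
python3 - <<'E'
from h import *
st();c=cam('wrist','wrist20.png');print(marks('wrist','drawer_handle',c))
goal(.388,.123,.105,.079)
E
```

```text
goal delta [0.0468, -0.2856, -0.0231] spin 0.0712 cur yaw 0.1502 dist 0.29 open 0.0697 F [-0.42 -0.3   0.11]
t: 33.65
tool_pos: [0.3883, 0.1227, 0.2498]
orientation: [-3.135, -0.124, -0.017]
force: [-0.7, 0.1, 0.9]
opening: 0.0031
t 33.65 pos [0.3883 0.1227 0.2498] F [-0.72  0.13  0.88] T [ 0.03 -0.   -0.01] open 0.0031
R [[0.997, 0.079, 0.01], [0.079, -0.997, 0.004], [0.011, -0.003, -1.0]] q [ 0.178 -0.438  1.943  0.002  1.626  1.669]
[(0.98, [0.4283, 0.1239, 0.1113])]
goal delta [-0.002, -0.0004, 0.1448] spin -0.002 cur yaw 0.077 dist 0.145 open 0.0006 F [ 0.45  0.18 -0.61]
```

View pics/wrist20.png

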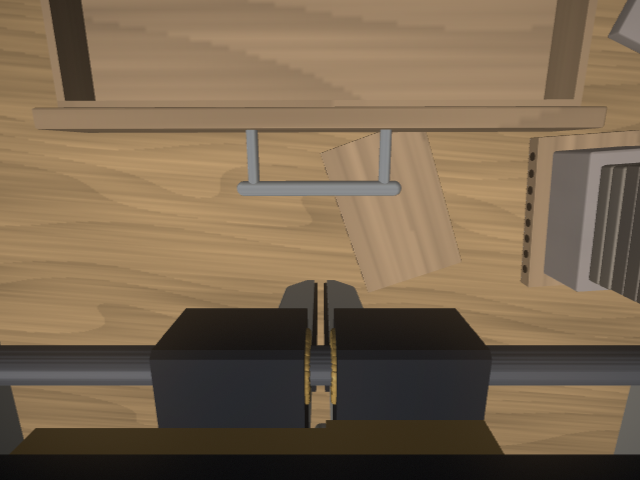

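```bash
python3 -m pendant '[{"delta_pos":[-0.002,0,0.045],"spin":0},{"delta_pos":[-0.002,0,0.09],"spin":0},{"delta_pos":[-0.002,0,0.125],"spin":0},{"delta_pos":[-0.002,0,0.143],"spin":0},{"delta_pos":[-0.002,0,0.143],"spin":0},{"delta_pos":[-0.002,0,0.143],"spin":0}]'; python3 -m pendant '[{"delta_pos":[0.01,0,0],"spin":0},{"delta_pos":[0.02,0,0],"spin":0},{"delta_pos":[0.03,0,0],"spin":0},{"delta_pos":[0.04,0,0],"spin":0},{"delta_pos":[0.05,0,0],"spin":0},{"delta_pos":[0.06,0,0],"spin":0},{"delta_pos":[0.07,0,0],"spin":0}]'; python3 -c "
from h import *
st()
for n in ['wrist','scene']: c=cam(n,n+'21.png');print(marks(n,'drawer_handle',c))"
```

```text
t: 34.35
tool_pos: [0.3885, 0.1215, 0.1074]
orientation: [-3.135, -0.117, -0.017]
force: [-0.1, 1.0, 0.7]
opening: 0.0005
t: 35.05
tool_pos: [0.4596, 0.1267, 0.1091]
orientation: [-3.135, -0.117, -0.019]
force: [-1.8, 0.2, 1.8]
opening: 0.0008
t 35.05 pos [0.4596 0.1267 0.1091] F [-1.77  0.17  1.78] T [ 0.03  0.42 -0.02] open 0.0008
R [[0.997, 0.074, 0.012], [0.074, -0.997, 0.005], [0.012, -0.004, -1.0]] q [ 0.159 -0.14   1.962  0.003  1.308  1.655]
[(0.56, [0.4763, 0.1286, 0.1131])]
[(0.65, [0.4808, 0.1351, 0.1161])]
```

```bash
python3 -m pendant '[{"delta_pos":[0.01,0,0.002],"spin":0},{"delta_pos":[0.022,0,0.004],"spin":0},{"delta_pos":[0.034,0,0.005],"spin":0},{"delta_pos":[0.046,0,0.006],"spin":0},{"delta_pos":[0.058,0,0.006],"spin":0},{"delta_pos":[0.07,0,0.006],"spin":0},{"delta_pos":[0.08,0,0.006],"spin":0},{"delta_pos":[0.088,0,0.006],"spin":0},{"delta_pos":[0.094,0,0.006],"spin":0}]'; python3 -m pendant '[{"delta_pos":[0.003,0,0],"spin":0},{"delta_pos":[0.006,0,0],"spin":0}]'
```

```text
t: 36.15
tool_pos: [0.5523, 0.1337, 0.1028]
orientation: [-3.136, -0.117, -0.015]
force: [-2.8, 0.8, -0.9]
opening: 0.0004
t: 36.35
tool_pos: [0.5584, 0.1342, 0.1029]
orientation: [-3.136, -0.117, -0.015]
force: [-2.7, 0.3, -0.4]
opening: 0.0004
```

```bash
python3 -m pendant '[{"delta_pos":[0.002,0,0],"spin":0},{"delta_pos":[0.004,0,0],"spin":0}]'; python3 -m pendant '[{"delta_pos":[0.002,0,0],"spin":0},{"delta_pos":[0.004,0,0],"spin":0}]'
```

```text
t: 36.55
tool_pos: [0.5624, 0.1345, 0.1029]
orientation: [-3.136, -0.117, -0.015]
force: [-1.1, 0.7, -1.3]
opening: 0.0004
t: 36.75
tool_pos: [0.5664, 0.1349, 0.1029]
orientation: [-3.136, -0.117, -0.015]
force: [-1.5, 0.5, -0.8]
opening: 0.0007
```

```bash
python3 -m pendant '[{"delta_pos":[0.002,0,0],"spin":0},{"delta_pos":[0.004,0,0],"spin":0}]'; python3 -m pendant '[{"delta_pos":[0.0015,0,0],"spin":0},{"delta_pos":[0.003,0,0],"spin":0}]'
```

```text
t: 36.95
tool_pos: [0.5705, 0.1352, 0.1029]
orientation: [-3.136, -0.117, -0.014]
force: [-1.4, 1.1, -1.5]
opening: 0.0003
t: 37.15
tool_pos: [0.5721, 0.1353, 0.1028]
orientation: [-3.136, -0.118, -0.009]
force: [-16.1, -0.4, 9.2]
opening: 0.0002
```

```bash
python3 -m pendant '[{"delta_pos":[-0.015,0,0],"spin":0},{"delta_pos":[-0.03,0,0],"spin":0},{"delta_pos":[-0.03,0,-0.05],"spin":0},{"delta_pos":[-0.03,0,-0.1],"spin":0},{"delta_pos":[-0.03,0,-0.15],"spin":0},{"delta_pos":[-0.03,0,-0.15],"spin":0},{"delta_pos":[-0.03,0,-0.15],"spin":0}]'
python3 - <<'E'
from h import *
st()
c=cam('side','side22.png');print(marks('side','drawer_handle',c),marks('side','batt_centre',c))
c=cam('scene','scene22.png');print(marks('scene','drawer_handle',c),marks('scene','batt_centre',c))
c=cam('wrist','wrist22.png');print(marks('wrist','drawer_handle',c))
goal(.56,-.195,.28,.08)
E
```

```text
t: 37.85
tool_pos: [0.5431, 0.1326, 0.2554]
orientation: [-3.135, -0.117, -0.018]
force: [-0.3, 0.5, -0.5]
opening: 0.0006
t 37.85 pos [0.5431 0.1326 0.2554] F [-0.27  0.46 -0.49] T [0.05 0.05 0.01] open 0.0006
R [[0.997, 0.075, 0.011], [0.075, -0.997, 0.004], [0.012, -0.004, -1.0]] q [ 0.146 -0.005  1.563  0.003  1.572  1.642]
[(0.94, [0.5777, 0.1351, 0.1118]), (0.6, [0.744, 0.1545, -0.0033])] [(0.92, [0.6387, -0.1983, 0.0077])]
[(0.6, [0.5902, 0.1378, 0.115])] [(0.97, [0.6403, -0.1967, 0.0102])]
[(0.58, [0.5895, 0.1372, 0.1113])]
goal delta [-0.0053, 0.3278, -0.0296] spin -0.0051 cur yaw 0.0749 dist 0.329 open 0.0007 F [ 0.22 -0.13 -1.18]
```

View pics/side22.png

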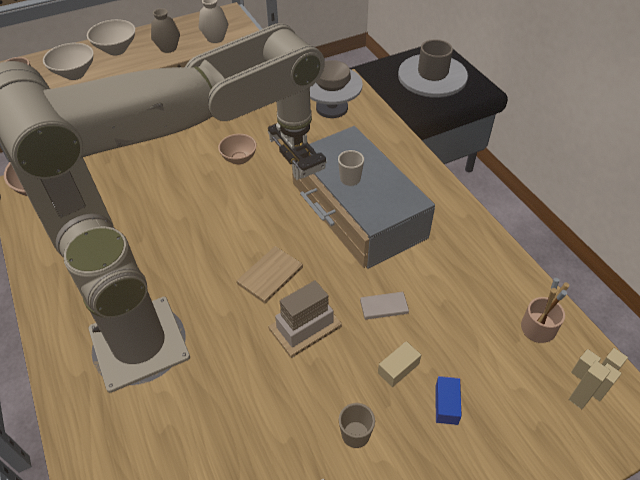

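View pics/wrist22.png

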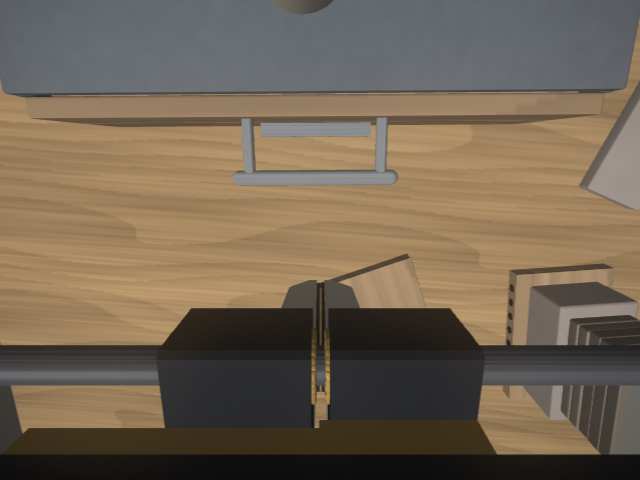

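```bash
python3 -m pendant '[{"delta_pos":[0,0.05,-0.03],"spin":0},{"delta_pos":[0,0.1,-0.03],"spin":0},{"delta_pos":[-0.005,0.15,-0.03],"spin":0},{"delta_pos":[-0.005,0.2,-0.03],"spin":0},{"delta_pos":[-0.005,0.25,-0.03],"spin":0},{"delta_pos":[-0.005,0.3,-0.03],"spin":0},{"delta_pos":[-0.005,0.328,-0.03],"spin":0},{"delta_pos":[-0.005,0.328,-0.03],"spin":0},{"delta_pos":[-0.005,0.328,-0.03],"spin":0}]' -0.83
python3 - <<'E'
from h import *
st()
c=cam('wrist','wrist23.png');print(marks('wrist','batt_centre',c),marks('wrist','brick_centre',c))
E
```

```text
t: 39.15
tool_pos: [0.56, -0.1956, 0.2797]
orientation: [-3.135, -0.115, -0.004]
force: [-0.2, 0.6, -0.3]
opening: 0.0677
t 39.15 pos [ 0.56   -0.1956  0.2797] F [-0.15  0.62 -0.34] T [ 0.04 -0.    0.01] open 0.0677
R [[0.997, 0.073, 0.003], [0.073, -0.997, 0.004], [0.003, -0.004, -1.0]] q [-0.426  0.094  1.417  0.005  1.63   1.072]
[(0.86, [0.637, -0.2029, 0.0099])] [(0.92, [0.575, -0.3788, 0.0248]), (0.63, [0.631, -0.5183, 0.0228])]
```

View pics/wrist23.png

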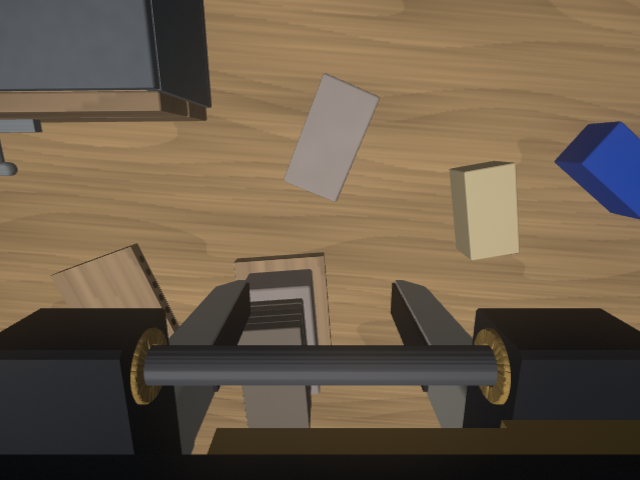

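Run:
```python
from h import *
c=robot.read_camera('wrist')
px=[(326,73.5),(379,97.5),(336,201),(284,181)]
fitrect(c,px,.124,.066,[.637,-.2,-.35],z=.018);p=fitrect(c,px,.124,.066,[.637,-.2,-.35,.01])
goal(p[0],p[1],.10,p[2])
```

```text
fit [ 0.6386 -0.1987 -0.3124] res px [-1.5 -1.2  1.9 -0.2  0.3  1.8 -0.8  0. ]
fit [ 0.639  -0.1989 -0.3121  0.0086] res px [-1.3  0.1  0.9  0.5  0.3  0.4  0.2 -1. ]
goal delta [0.0771, 0.0118, 0.1808] spin 0.3889 cur yaw 0.0767 dist 0.197 open 0.0825 F [-0.57 -0.05  0.21]
```

```bash
python3 -m pendant '[{"delta_pos":[0.03,0.01,0.04],"spin":0.1},{"delta_pos":[0.06,0.01,0.09],"spin":0.2},{"delta_pos":[0.077,0.01,0.13],"spin":0.3},{"delta_pos":[0.077,0.01,0.17],"spin":0.389},{"delta_pos":[0.077,0.01,0.18],"spin":0.389},{"delta_pos":[0.077,0.01,0.18],"spin":0.389},{"delta_pos":[0.077,0.01,0.18],"spin":0.389}]'
python3 - <<'E'
from h import *
st()
c=cam('wrist','wrist24.png');print(marks('wrist','batt_centre',c))
E
```

```text
t: 40.05
tool_pos: [0.64, -0.1972, 0.1038]
orientation: [-3.101, 0.484, -0.01]
force: [0.7, -0.2, 1.2]
opening: 0.0853
t 40.05 pos [ 0.64   -0.1972  0.1038] F [ 0.73 -0.24  1.24] T [ 0.02 -0.02 -0.  ] open 0.0853
R [[0.952, -0.305, 0.007], [-0.305, -0.952, 0.002], [0.006, -0.004, -1.0]] q [-0.378  0.384  1.403  0.005  1.349  1.501]
[(0.74, [0.6323, -0.1986, 0.0101])]
```

View pics/wrist24.png

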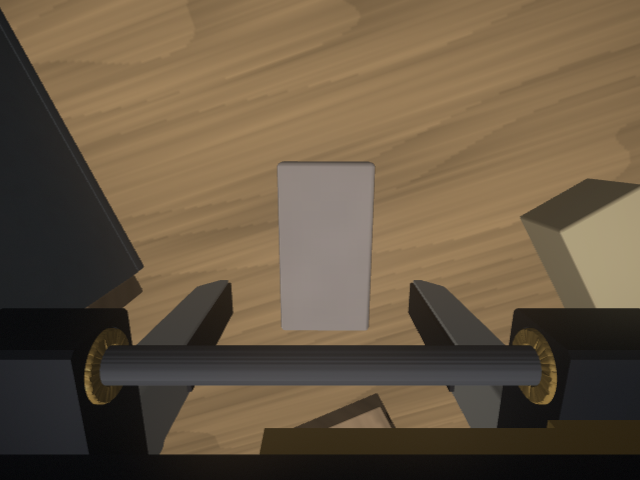

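Run:
```python
from h import *
c=robot.read_camera('wrist')
px=[(278,163),(375,163),(369.5,330),(282,330)]
p=fitrect(c,px,.124,.066,[.637,-.2,-.35],z=.018);intool(p[0],p[1],.018);p=fitrect(c,px,.124,.066,[.637,-.2,-.35,.01]);intool(*p[[0,1,3]])
goal(p[0],p[1],.03,p[2])
```

```text
fit [ 0.6387 -0.201  -0.3112] res px [-0.9 -0.9  0.9 -0.8  0.2  1.2 -0.2  1. ]
in tool frame [-0.0016  0.0039  0.0866]
fit [ 0.638  -0.2008 -0.3112  0.0149] res px [-0.3  0.   0.3  0.  -0.3  0.1  0.3 -0.1]
in tool frame [-0.0023  0.0039  0.0897]
goal delta [-0.0021, 0.0039, 0.0746] spin -0.0003 cur yaw -0.3114 dist 0.075 open 0.085 F [ 0.3  -0.62  0.44]
```

```bash
python3 -m pendant '[{"delta_pos":[-0.002,0.0037,0.03],"spin":0},{"delta_pos":[-0.002,0.0037,0.06],"spin":0},{"delta_pos":[-0.002,0.0037,0.075],"spin":0},{"delta_pos":[-0.002,0.0037,0.075],"spin":0},{"delta_pos":[-0.002,0.0037,0.075],"spin":0}]'
python3 - <<'E'
from h import *
st()
c=cam('wrist','wrist25.png')
E
```

```text
t: 40.7
tool_pos: [0.6388, -0.201, 0.031]
orientation: [-3.101, 0.487, -0.015]
force: [-1.1, -0.3, 1.1]
opening: 0.0851
t 40.7 pos [ 0.6388 -0.201   0.031 ] F [-1.06 -0.29  1.1 ] T [ 0.07  0.02 -0.  ] open 0.0851
R [[0.952, -0.306, 0.01], [-0.306, -0.952, 0.001], [0.009, -0.004, -1.0]] q [-0.384  0.456  1.452  0.005  1.225  1.496]
```

View pics/wrist25.png

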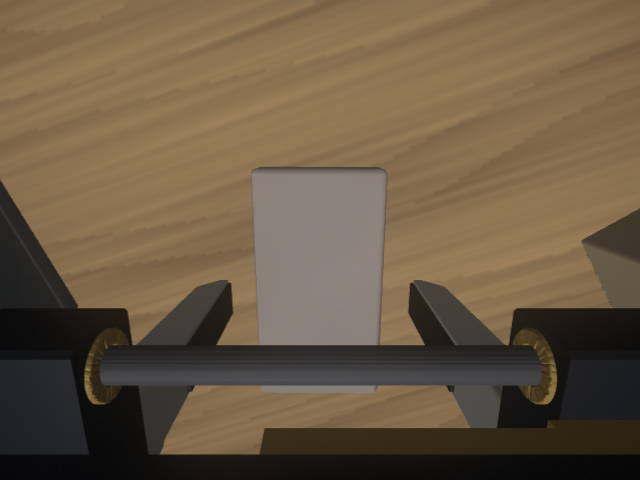

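Centred at column 320. Lower, grip, and check the in-hand offset.

```bash
python3 -m pendant '[{"delta_pos":[0,0,0.01],"spin":0},{"delta_pos":[0,0,0.018],"spin":0},{"delta_pos":[0,0,0.022],"spin":0},{"delta_pos":[0,0,0.0255],"spin":0},{"delta_pos":[0,0,0.0255],"spin":0},{"delta_pos":[0,0,0.0255],"spin":0}]';  python3 -m pendant '[{"delta_pos":[0,0,0],"spin":0},{"delta_pos":[0,0,0],"spin":0},{"delta_pos":[0,0,0],"spin":0},{"delta_pos":[0,0,0],"spin":0},{"delta_pos":[0,0,0],"spin":0}]' 1 20; python3 -m pendant '[{"delta_pos":[0,0,-0.01],"spin":0},{"delta_pos":[0,0,-0.025],"spin":0},{"delta_pos":[0,0,-0.05],"spin":0},{"delta_pos":[0,0,-0.09],"spin":0},{"delta_pos":[0,0,-0.13],"spin":0},{"delta_pos":[0,0,-0.17],"spin":0},{"delta_pos":[0,0,-0.2],"spin":0},{"delta_pos":[0,0,-0.2],"spin":0},{"delta_pos":[0,0,-0.2],"spin":0}]'
python3 - <<'E'
from h import *
st()
c=cam('wrist','wrist26.png')
im=c['color'][140:440,220:420]
cv2.imwrite('pics/z26.png',cv2.resize(im,(400,600),interpolation=cv2.INTER_CUBIC))
E
```

```text
t: 41.35
tool_pos: [0.6397, -0.2011, 0.0062]
orientation: [-3.101, 0.487, -0.017]
force: [-0.5, -0.6, 0.6]
opening: 0.0853
t: 41.85
tool_pos: [0.6399, -0.2012, 0.0064]
orientation: [-3.101, 0.487, -0.018]
force: [0.2, 0.7, 1.4]
opening: 0.066
t: 42.75
tool_pos: [0.6381, -0.2015, 0.2081]
orientation: [-3.102, 0.487, -0.022]
force: [-0.3, 0.3, -3.5]
opening: 0.066
t 42.75 pos [ 0.6381 -0.2015  0.2081] F [-0.28  0.35 -3.53] T [ 0.06 -0.   -0.02] open 0.066
R [[0.952, -0.306, 0.014], [-0.306, -0.952, -0.0], [0.014, -0.004, -1.0]] q [-0.385  0.307  1.305  0.005  1.516  1.496]
```

View pics/z26.png

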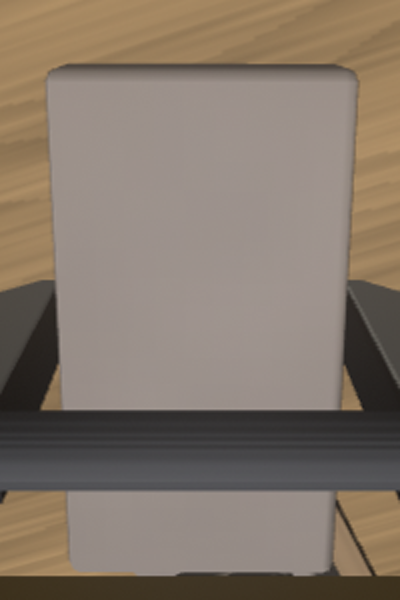

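Run:
```python
from h import *
c=robot.read_camera('wrist')
px=[(244,178.5),(398.5,178.5),(386.5,426),(255,426)]
p=fitrect(c,px,.124,.066,[.637,-.2,-.35],z=.2197);intool(p[0],p[1],.2197);p=fitrect(c,px,.124,.066,[.637,-.2,-.35,.21]);intool(*p[[0,1,3]])
st()
goal(.413,-.1612,.22,.149)
```

```text
fit [ 0.6348 -0.2006 -0.3122] res px [-3.9 -4.   3.8 -3.8  1.8  6.2 -1.7  5.7]
in tool frame [-0.0017  0.0002 -0.0151]
fit [ 0.6329 -0.2    -0.3121  0.2133] res px [-0.5 -0.1  0.3  0.1 -0.6  0.3  0.8 -0.2]
in tool frame [-0.0038  0.0002 -0.0087]
t 42.85 pos [ 0.6366 -0.2009  0.2046] F [-0.29  0.84 -2.57] T [ 0.03  0.02 -0.03] open 0.0659
R [[0.952, -0.306, 0.009], [-0.306, -0.952, 0.002], [0.008, -0.004, -1.0]] q [-0.385  0.31   1.308  0.005  1.516  1.497]
goal delta [-0.2249, 0.0306, -0.0173] spin -0.4603 cur yaw -0.3113 dist 0.228 open 0.0659 F [-0.29  0.84 -2.57]
```

```bash
python3 -c "
from h import *
goal(.417,-.1608,.215,.15)"
```

```text
goal delta [-0.2213, 0.029, -0.0123] spin -0.4613 cur yaw -0.3113 dist 0.223 open 0.0659 F [-0.29  0.84 -2.57]
```

```bash
python3 -m pendant '[{"delta_pos":[-0.03,0.004,-0.012],"spin":-0.06},{"delta_pos":[-0.06,0.008,-0.012],"spin":-0.12},{"delta_pos":[-0.09,0.012,-0.012],"spin":-0.18},{"delta_pos":[-0.12,0.016,-0.012],"spin":-0.25},{"delta_pos":[-0.15,0.02,-0.012],"spin":-0.32},{"delta_pos":[-0.18,0.024,-0.012],"spin":-0.39},{"delta_pos":[-0.21,0.028,-0.012],"spin":-0.45},{"delta_pos":[-0.221,0.029,-0.012],"spin":-0.461},{"delta_pos":[-0.221,0.029,-0.012],"spin":-0.461},{"delta_pos":[-0.221,0.029,-0.012],"spin":-0.461}]'
python3 - <<'E'
from h import *
st(); goal(.417,-.1608,.18,.15)
c=cam('wrist','wrist27.png')
E
```

```text
t: 43.85
tool_pos: [0.4169, -0.1607, 0.2136]
orientation: [-3.131, -0.234, -0.012]
force: [0.6, 0.3, -1.8]
opening: 0.0657
t 43.85 pos [ 0.4169 -0.1607  0.2136] F [ 0.61  0.26 -1.85] T [-0.    0.01  0.  ] open 0.0657
R [[0.989, 0.148, 0.008], [0.148, -0.989, 0.002], [0.008, -0.001, -1.0]] q [-0.488 -0.302  1.905  0.006  1.533  0.934]
goal delta [-0.0002, 0.0002, 0.0336] spin -0.001 cur yaw 0.149 dist 0.034 open 0.0657 F [ 0.61  0.26 -1.85]
```

View pics/wrist27.png

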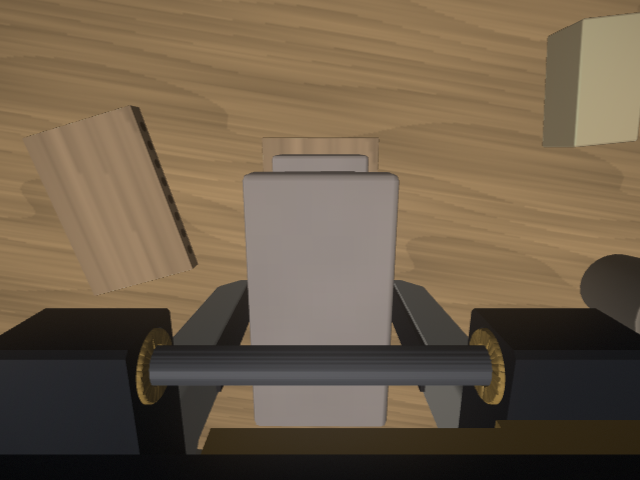

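Run:
```python
from h import *
im=cv2.imread('pics/wrist27.png')[120:220,235:405]
cv2.imwrite('pics/z27.png',cv2.resize(im,None,fx=4.7,fy=4.7,interpolation=cv2.INTER_CUBIC))
```

```text
(no output)
```

View pics/z27.png

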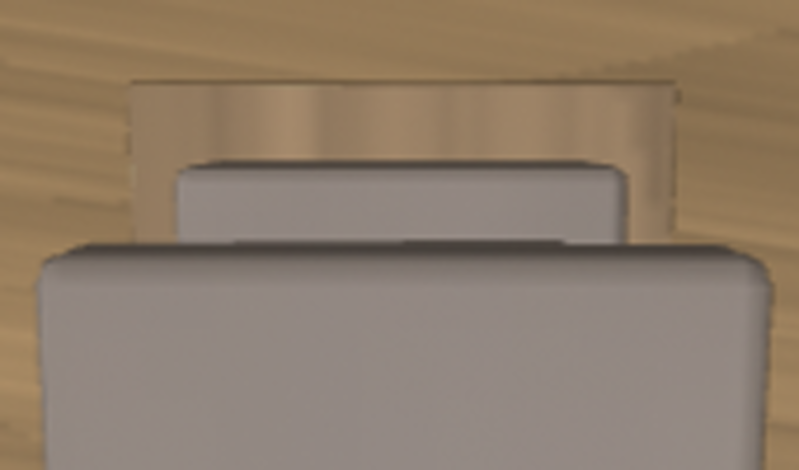

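Run:
```python
from h import *
c=robot.read_camera('wrist')
s=st();z0=s['tool_pos'][2]
f=lambda u,v:(235+u/4.7,120+v/4.7)
def e(v,l,r,z,off):
    a,b=toplane(c,f(l,v),z),toplane(c,f(r,v),z); m=(a+b)/2
    yaw=.149; ctr=m-off*np.array([np.cos(yaw),np.sin(yaw),0]); print(off,'w',np.round(np.linalg.norm(a-b),4),'centre',np.round(ctr,4))
e(270,38,771,z0+.0116,.062); e(170,177,627,.0748,.0675); e(83,130,676,.018,.0825)
px=[f(38,270),f(771,270),(386.3,426),(254.5,426)]
p=fitrect(c,px,.124,.066,[.41,-.16,.15,.21]);intool(*p[[0,1,3]])
```

```text
t 43.95 pos [ 0.4175 -0.1608  0.214 ] F [-0.46 -0.24 -1.79] T [ 0.    0.02 -0.01] open 0.0659
R [[0.989, 0.149, 0.008], [0.149, -0.989, 0.002], [0.008, -0.001, -1.0]] q [-0.487 -0.301  1.903  0.006  1.533  0.934]
0.062 w 0.0644 centre [ 0.4138 -0.1617  0.2256]
0.0675 w 0.0768 centre [ 0.4138 -0.1615  0.0748]
0.0825 w 0.1092 centre [ 0.4146 -0.1616  0.018 ]
fit [ 0.4135 -0.1616  0.1475  0.222 ] res px [-0.2 -0.2  0.1  0.1 -0.5  0.2  0.6 -0. ]
in tool frame [-0.004   0.0002 -0.008 ]
```

```bash
python3 -m pendant '[{"delta_pos":[0,0.0002,0.015],"spin":-0.001},{"delta_pos":[0,0.0002,0.03],"spin":-0.001},{"delta_pos":[0,0.0002,0.044],"spin":-0.001},{"delta_pos":[0,0.0002,0.052],"spin":-0.001},{"delta_pos":[0,0.0002,0.056],"spin":-0.001},{"delta_pos":[0,0.0002,0.058],"spin":-0.001},{"delta_pos":[0,0.0002,0.058],"spin":-0.001}]'
python3 - <<'E'
from h import *
st(); goal(.4178,-.1608,.15,.15)
c=cam('wrist','wrist28.png')
E
```

```text
t: 44.65
tool_pos: [0.4181, -0.161, 0.1561]
orientation: [-3.131, -0.236, -0.013]
force: [0.1, -0.3, -2.2]
opening: 0.0656
t 44.65 pos [ 0.4181 -0.161   0.1561] F [ 0.05 -0.31 -2.17] T [ 0.02 -0.02 -0.03] open 0.0656
R [[0.989, 0.15, 0.008], [0.15, -0.989, 0.002], [0.009, -0.001, -1.0]] q [-0.487 -0.264  1.98   0.006  1.42   0.933]
goal delta [-0.0003, -0.0002, 0.0061] spin 0.0005 cur yaw 0.1505 dist 0.006 open 0.0656 F [ 0.05 -0.31 -2.17]
```

View pics/wrist28.png

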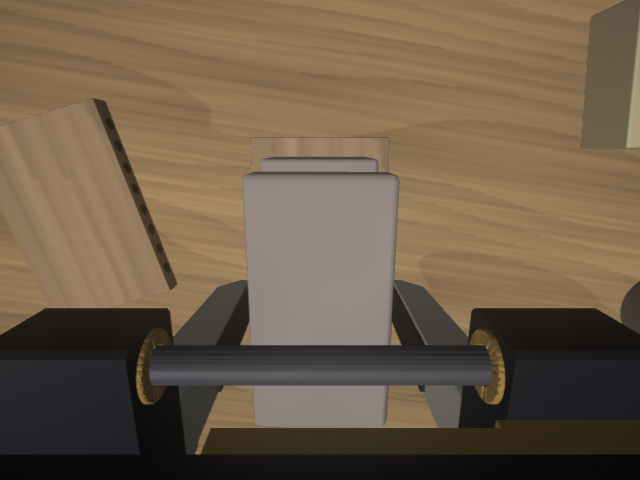

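Aligned. Now I'll feel it down.

```bash
python3 -m pendant '[{"delta_pos":[-0.0003,-0.0002,0.001],"spin":0},{"delta_pos":[-0.0003,-0.0002,0.002],"spin":0},{"delta_pos":[-0.0003,-0.0002,0.003],"spin":0},{"delta_pos":[-0.0003,-0.0002,0.0036],"spin":0}]'; python3 -m pendant '[{"delta_pos":[0,0,0.0005],"spin":0},{"delta_pos":[0,0,0.001],"spin":0}]'
```

```text
t: 45.1
tool_pos: [0.418, -0.1609, 0.1529]
orientation: [-3.132, -0.236, -0.014]
force: [0.6, 0.1, -1.9]
opening: 0.0654
t: 45.3
tool_pos: [0.418, -0.1609, 0.1518]
orientation: [-3.132, -0.236, -0.014]
force: [0.5, -0.1, -1.8]
opening: 0.0661
```

```bash
python3 -m pendant '[{"delta_pos":[-0.0002,0,0.0005],"spin":0},{"delta_pos":[-0.0002,0,0.001],"spin":0}]'
```

```text
t: 45.5
tool_pos: [0.4178, -0.1609, 0.151]
orientation: [-3.132, -0.236, -0.014]
force: [-3.2, 1.3, 3.5]
opening: 0.0656
```

```bash
python3 -m pendant '[{"delta_pos":[0,0,0.0004],"spin":0},{"delta_pos":[0,0,0.0004],"spin":0}]'; python3 -m pendant '[{"delta_pos":[0,0,0.0001],"spin":0},{"delta_pos":[0,0,0.0001],"spin":0}]'
```

```text
t: 45.7
tool_pos: [0.4178, -0.1609, 0.151]
orientation: [-3.132, -0.236, -0.014]
force: [-2.6, 0.8, 2.8]
opening: 0.0659
t: 45.9
tool_pos: [0.4179, -0.161, 0.151]
orientation: [-3.132, -0.236, -0.015]
force: [-1.9, 2.0, 1.9]
opening: 0.0657
```

```bash
python3 -m pendant '[{"delta_pos":[0,0,0],"spin":0},{"delta_pos":[0,0,0],"spin":0},{"delta_pos":[0,0,0],"spin":0},{"delta_pos":[0,0,0],"spin":0}]' -0.65; python3 -m pendant '[{"delta_pos":[0,0,-0.02],"spin":0},{"delta_pos":[0,0,-0.05],"spin":0},{"delta_pos":[-0.035,0,-0.09],"spin":0},{"delta_pos":[-0.035,0,-0.09],"spin":0},{"delta_pos":[-0.035,0,-0.09],"spin":0},{"delta_pos":[-0.035,0,-0.09],"spin":0}]'
python3 - <<'E'
from h import *
st()
c=cam('wrist','wrist29.png')
im=c['color'][95:345,220:420]
cv2.imwrite('pics/z29.png',cv2.resize(im,(480,600),interpolation=cv2.INTER_CUBIC))
for n in ['side','scene']:
    c=cam(n,n+'29.png'); print(n,marks(n,'batt_centre',c),marks(n,'brick_centre',c))
E
```

```text
t: 46.3
tool_pos: [0.418, -0.161, 0.151]
orientation: [-3.132, -0.236, -0.015]
force: [0.5, -0.1, -0.8]
opening: 0.0765
t: 46.9
tool_pos: [0.3824, -0.1662, 0.2397]
orientation: [-3.131, -0.236, -0.014]
force: [-0.4, 1.1, 0.3]
opening: 0.0767
t 46.9 pos [ 0.3824 -0.1662  0.2397] F [-0.38  1.06  0.35] T [-0.02 -0.05 -0.06] open 0.0767
R [[0.989, 0.15, 0.009], [0.15, -0.989, 0.002], [0.009, -0.001, -1.0]] q [-0.539 -0.401  1.934  0.006  1.602  0.882]
side [(0.21, [0.7199, 0.1583, 0.1518])] [(0.72, [0.5759, -0.3821, 0.025]), (0.66, [0.6258, -0.5188, 0.0254])]
scene [(0.71, [0.4172, -0.1598, 0.1532])] [(0.97, [0.5772, -0.3808, 0.0228]), (0.76, [0.6289, -0.5211, 0.0232]), (0.59, [0.7491, 0.1565, 0.0008])]
```

View pics/z29.png

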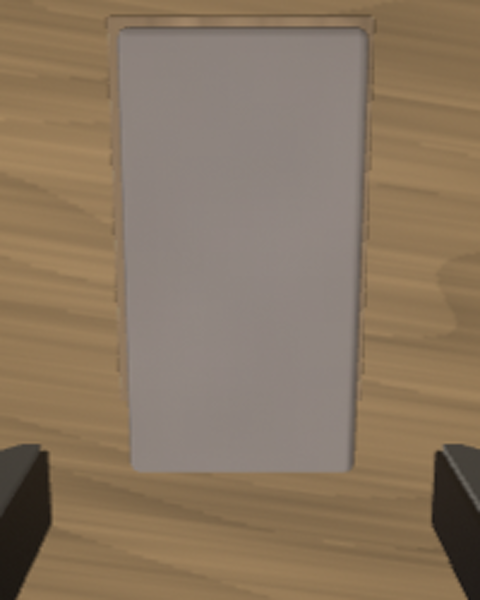

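View pics/scene29.png

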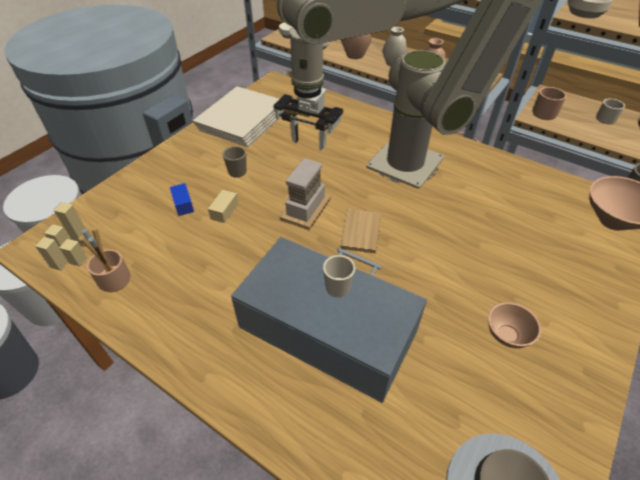

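Run:
```python
from h import *
c=robot.read_camera('wrist')
f=lambda l:[(220+u/2.4,95+v/2.4) for u,v in l]
fitrect(c,f([(118,30),(368,30),(354,471),(132,471)]),.124,.066,[.41,-.16,.15,.16])
fitrect(c,f([(118,30),(368,30),(354,471),(132,471)]),.124,.066,[.41,-.16,.15],z=.1627)
goal(.49,-.375,.27,.05)
```

```text
fit [ 0.4152 -0.1618  0.1512  0.1581] res px [-0.1  0.   0.1 -0.  -0.1 -0.   0.1  0. ]
fit [ 0.4156 -0.1618  0.1512] res px [-1.1 -1.4  1.2 -1.5  0.7  1.9 -0.7  2. ]
goal delta [0.0752, 0.2226, -0.0294] spin 0.1008 cur yaw 0.1508 dist 0.237 open 0.0767 F [-0.17  0.29  0.22]
```

```bash
python3 -m pendant '[{"delta_pos":[0.0,0.0,-0.03],"spin":0},{"delta_pos":[0.02,0.05,-0.03],"spin":0.05},{"delta_pos":[0.04,0.1,-0.03],"spin":0.1},{"delta_pos":[0.06,0.15,-0.03],"spin":0.1},{"delta_pos":[0.075,0.2,-0.03],"spin":0.1},{"delta_pos":[0.075,0.222,-0.03],"spin":0.1},{"delta_pos":[0.075,0.222,-0.03],"spin":0.1},{"delta_pos":[0.075,0.222,-0.03],"spin":0.1}]' -0.8
python3 - <<'E'
from h import *
st()
c=cam('wrist','wrist30.png'); print(marks('wrist','brick_centre',c))
E
```

```text
t: 48.1
tool_pos: [0.4895, -0.3748, 0.2693]
orientation: [-3.137, -0.078, -0.011]
force: [0.2, 0.2, -0.5]
opening: 0.0837
t 48.1 pos [ 0.4895 -0.3748  0.2693] F [ 0.15  0.18 -0.47] T [ 0.07  0.   -0.01] open 0.0837
R [[0.999, 0.05, 0.007], [0.05, -0.999, 0.004], [0.007, -0.003, -1.0]] q [-0.741  0.156  1.368  0.008  1.614  0.78 ]
[(0.82, [0.5764, -0.3776, 0.0277]), (0.64, [0.6318, -0.5216, 0.0241])]
```

View pics/wrist30.png

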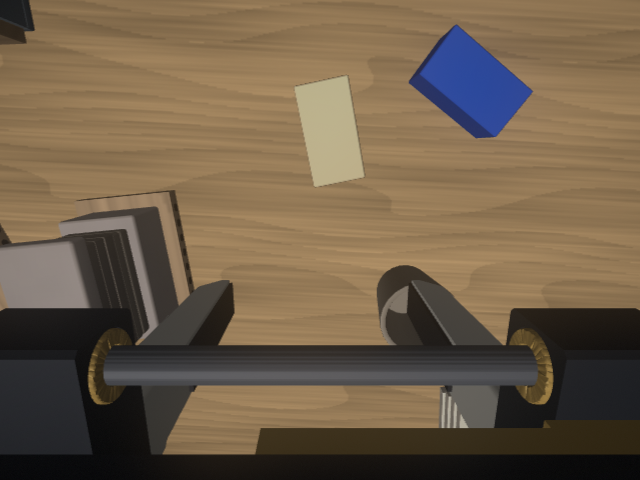

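Run:
```python
from h import *
c=robot.read_camera('wrist')
px=[(295,87),(348,75),(365,178),(315,187)]
p=fitrect(c,px,.1,.054,[.576,-.38,.2],z=.05);p=fitrect(c,px,.1,.054,[.576,-.38,.2,.05])
goal(p[0],p[1],.13,p[2])
```

```text
fit [ 0.5746 -0.3797  0.2455] res px [-0.9 -0.5  0.8 -0.2  0.8 -0.2 -0.6  1. ]
fit [ 0.5749 -0.3798  0.2454  0.0452] res px [-0.5 -0.   0.6  0.5  0.3 -0.8 -0.5  0.3]
goal delta [0.0834, 0.0109, 0.1417] spin -0.1939 cur yaw 0.0515 dist 0.165 open 0.0838 F [-0.52  0.45  0.85]
```

```bash
python3 -m pendant '[{"delta_pos":[0.03,0.005,0.03],"spin":-0.08},{"delta_pos":[0.06,0.01,0.06],"spin":-0.16},{"delta_pos":[0.083,0.011,0.1],"spin":-0.194},{"delta_pos":[0.083,0.011,0.14],"spin":-0.194},{"delta_pos":[0.083,0.011,0.142],"spin":-0.194},{"delta_pos":[0.083,0.011,0.142],"spin":-0.194},{"delta_pos":[0.083,0.011,0.142],"spin":-0.194}]'
python3 - <<'E'
from h import *
st()
c=cam('wrist','wrist31.png')
E
```

```text
t: 48.95
tool_pos: [0.5755, -0.3807, 0.1336]
orientation: [3.116, 0.384, 0.019]
force: [0.5, 0.6, 0.5]
opening: 0.0838
t 48.95 pos [ 0.5755 -0.3807  0.1336] F [0.52 0.63 0.51] T [-0.07  0.03 -0.03] open 0.0838
R [[0.97, 0.243, 0.012], [0.243, -0.97, -0.001], [0.012, 0.004, -1.0]] q [-0.663  0.409  1.316  0.007  1.406  0.661]
```

View pics/wrist31.png

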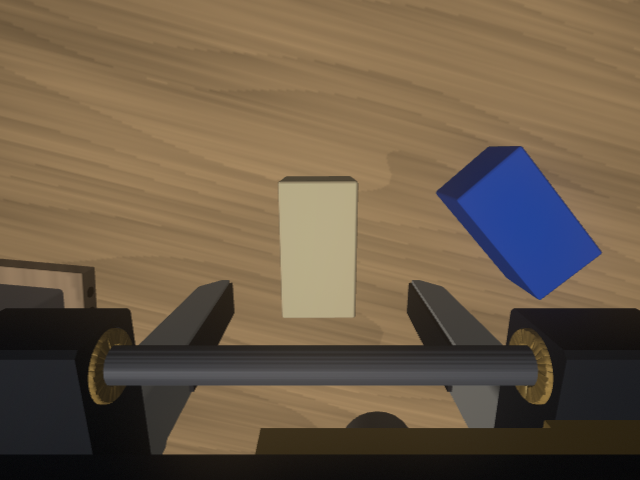

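Run:
```python
from h import *
c=robot.read_camera('wrist')
px=[(279,182.5),(357,182.5),(354.5,318),(283,318)]
p=fitrect(c,px,.1,.054,[.576,-.38,.2],z=.05);p=fitrect(c,px,.1,.054,[.576,-.38,.2,.05])
st();goal(p[0],p[1],.07,p[2]);print([intool(*toplane(c,q,.05)) for q in [(437,190),(540,298)]])
```

```text
fit [ 0.5744 -0.3807  0.2481] res px [-1.2 -0.7  1.4 -1.   0.9  0.9 -1.1  1.3]
fit [ 0.5733 -0.3809  0.2481  0.0454] res px [-0.5  0.4  0.6  0.1  0.3 -0.5 -0.4 -0.1]
t 49.05 pos [ 0.5757 -0.3812  0.1339] F [ 0.37  1.2  -0.12] T [-0.04  0.01  0.  ] open 0.0841
R [[0.97, 0.243, 0.013], [0.243, -0.97, -0.001], [0.013, 0.005, -1.0]] q [-0.663  0.409  1.316  0.007  1.406  0.661]
goal delta [-0.0031, -0.0011, 0.0638] spin -0.0028 cur yaw 0.2453 dist 0.064 open 0.0841 F [ 0.37  1.2  -0.12]
in tool frame [0.0421 0.0788 0.0848]
in tool frame [-0.036   0.1598  0.0841]
[array([0.04212513, 0.0787992 , 0.08475971]), array([-0.03602285,  0.15975644,  0.08414548])]
```

```bash
python3 -m pendant '[{"delta_pos":[-0.003,-0.001,0.03],"spin":-0.003},{"delta_pos":[-0.003,-0.001,0.06],"spin":-0.003},{"delta_pos":[-0.0035,-0.001,0.09],"spin":-0.003},{"delta_pos":[-0.0035,-0.001,0.11],"spin":-0.003},{"delta_pos":[-0.0035,-0.001,0.118],"spin":-0.003},{"delta_pos":[-0.0035,-0.001,0.121],"spin":-0.003},{"delta_pos":[-0.0035,-0.001,0.121],"spin":-0.003}]'; python3 -c "
from h import *
st();c=cam('wrist','wrist32.png')"
```

```text
t: 49.75
tool_pos: [0.5745, -0.382, 0.0145]
orientation: [3.113, 0.388, 0.023]
force: [0.2, 0.5, 0.2]
opening: 0.0835
t 49.75 pos [ 0.5745 -0.382   0.0145] F [0.19 0.46 0.15] T [0.02 0.   0.04] open 0.0835
R [[0.969, 0.245, 0.015], [0.246, -0.969, -0.003], [0.014, 0.006, -1.0]] q [-0.665  0.52   1.398  0.008  1.21   0.655]
```

View pics/wrist32.png

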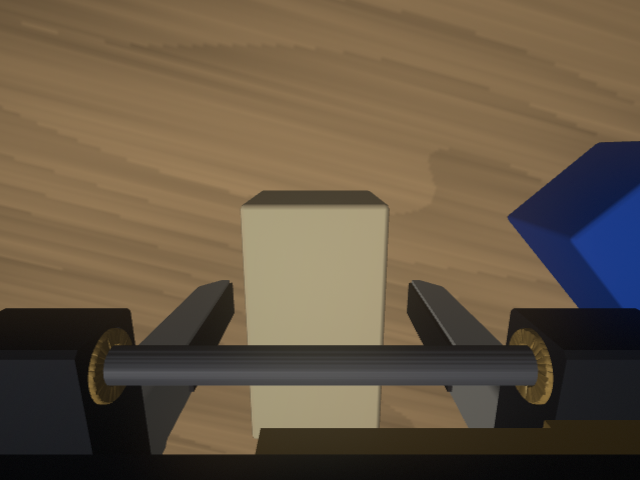

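```bash
python3 -m pendant '[{"delta_pos":[0,-0.0018,0.001],"spin":-0.002},{"delta_pos":[0,-0.0018,0.001],"spin":-0.002}]'; python3 -m pendant '[{"delta_pos":[0,0,0],"spin":0},{"delta_pos":[0,0,0],"spin":0},{"delta_pos":[0,0,0],"spin":0},{"delta_pos":[0,0,0],"spin":0},{"delta_pos":[0,0,0],"spin":0},{"delta_pos":[0,0,0],"spin":0}]' 1 35; python3 -m pendant '[{"delta_pos":[0,0,-0.01],"spin":0},{"delta_pos":[0,0,-0.025],"spin":0},{"delta_pos":[0,0,-0.05],"spin":0},{"delta_pos":[0,0,-0.09],"spin":0},{"delta_pos":[0,0,-0.13],"spin":0},{"delta_pos":[0,0,-0.17],"spin":0},{"delta_pos":[0,0,-0.21],"spin":0},{"delta_pos":[0,0,-0.24],"spin":0},{"delta_pos":[0,0,-0.24],"spin":0},{"delta_pos":[0,0,-0.24],"spin":0}]'; python3 -c "
from h import *
st();c=cam('wrist','wrist33.png')
st();goal(.416,-.1614,.25,.151)"
```

```text
t: 50.0
tool_pos: [0.5753, -0.381, 0.0157]
orientation: [3.11, 0.391, 0.027]
force: [-0.0, -1.0, -0.6]
opening: 0.0834
t: 50.6
tool_pos: [0.5751, -0.3806, 0.0156]
orientation: [3.111, 0.392, 0.026]
force: [-1.3, 2.3, 2.9]
opening: 0.0538
t: 51.6
tool_pos: [0.5712, -0.3798, 0.2558]
orientation: [3.11, 0.391, 0.027]
force: [0.7, -0.4, -6.0]
opening: 0.0536
t 51.6 pos [ 0.5712 -0.3798  0.2558] F [ 0.65 -0.4  -5.99] T [-0.    0.1   0.03] open 0.0536
R [[0.969, 0.248, 0.018], [0.248, -0.969, -0.005], [0.016, 0.009, -1.0]] q [-0.666  0.335  1.185  0.007  1.604  0.655]
t 51.65 pos [ 0.5704 -0.3792  0.2535] F [ 0.13 -0.02 -6.98] T [ 0.    0.06 -0.03] open 0.0538
R [[0.969, 0.248, 0.015], [0.248, -0.969, -0.003], [0.014, 0.006, -1.0]] q [-0.666  0.337  1.187  0.007  1.604  0.655]
goal delta [-0.0956, -0.2493, 0.0006] spin 0.0994 cur yaw 0.2504 dist 0.267 open 0.0538 F [ 0.13 -0.02 -6.98]
```

View pics/wrist33.png

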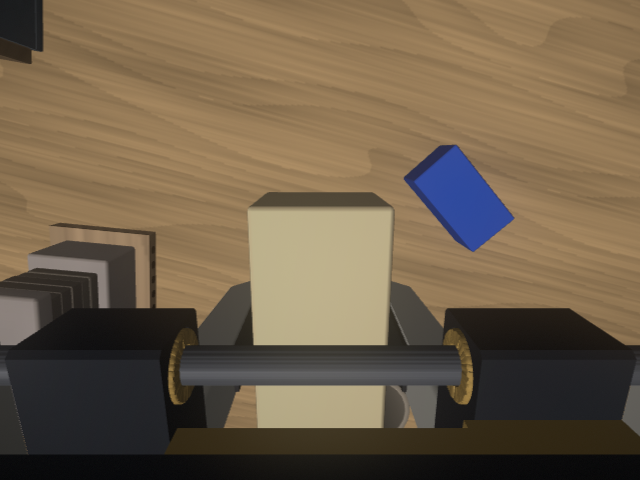

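Run:
```python
from h import *
c=robot.read_camera('wrist')
s=st();z=s['tool_pos'][2]
for dz in (.0344,.029):
    m=(toplane(c,(249,206.5),z+dz)+toplane(c,(393.5,206.5),z+dz))/2; r=intool(*m); print(r[0]-.05)
goal(.4165,-.1612,.25,.151)
```

```text
t 51.7 pos [ 0.5699 -0.3788  0.2522] F [-0.48  0.25 -6.33] T [0.04 0.02 0.07] open 0.0539
R [[0.969, 0.248, 0.014], [0.248, -0.969, -0.001], [0.013, 0.004, -1.0]] q [-0.666  0.338  1.188  0.007  1.604  0.655]
in tool frame [ 0.0501  0.0009 -0.0338]
9.410937410669201e-05
in tool frame [ 0.0492  0.0009 -0.0284]
-0.0007665770524164575
goal delta [-0.0948, -0.2489, -0.0001] spin 0.0993 cur yaw 0.2503 dist 0.266 open 0.0539 F [-0.48  0.25 -6.33]
```

```bash
python3 -m pendant '[{"delta_pos":[-0.015,-0.035,0],"spin":0.02},{"delta_pos":[-0.03,-0.075,0],"spin":0.04},{"delta_pos":[-0.045,-0.115,0],"spin":0.06},{"delta_pos":[-0.06,-0.155,0],"spin":0.08},{"delta_pos":[-0.075,-0.195,0],"spin":0.099},{"delta_pos":[-0.09,-0.23,0],"spin":0.099},{"delta_pos":[-0.0955,-0.249,0],"spin":0.099},{"delta_pos":[-0.0955,-0.249,0.01],"spin":0.099},{"delta_pos":[-0.0955,-0.249,0.02],"spin":0.099},{"delta_pos":[-0.0955,-0.249,0.02],"spin":0.099}]'; python3 -m pendant '[{"delta_pos":[0,0,0.005],"spin":0},{"delta_pos":[0,0,0.01],"spin":0},{"delta_pos":[0,0,0.01],"spin":0}]'
python3 - <<'E'
from h import *
st();c=cam('wrist','wrist34.png');goal(.4156,-.1614,.19,.151)
E
```

```text
t: 52.7
tool_pos: [0.4147, -0.161, 0.2264]
orientation: [-3.132, -0.237, -0.014]
force: [-0.8, -0.1, -6.1]
opening: 0.0539
t: 53.0
tool_pos: [0.4143, -0.161, 0.215]
orientation: [-3.131, -0.236, -0.011]
force: [0.1, -0.0, -6.3]
opening: 0.0536
t 53.0 pos [ 0.4143 -0.161   0.215 ] F [ 0.1  -0.01 -6.34] T [ 0.05  0.01 -0.04] open 0.0536
R [[0.989, 0.15, 0.007], [0.15, -0.989, 0.002], [0.007, -0.001, -1.0]] q [-0.49  -0.308  1.907  0.005  1.537  0.93 ]
goal delta [0.0008, 0.0005, 0.0257] spin -0.0004 cur yaw 0.1506 dist 0.026 open 0.0538 F [ 0.37 -0.77 -5.08]
```

View pics/wrist34.png

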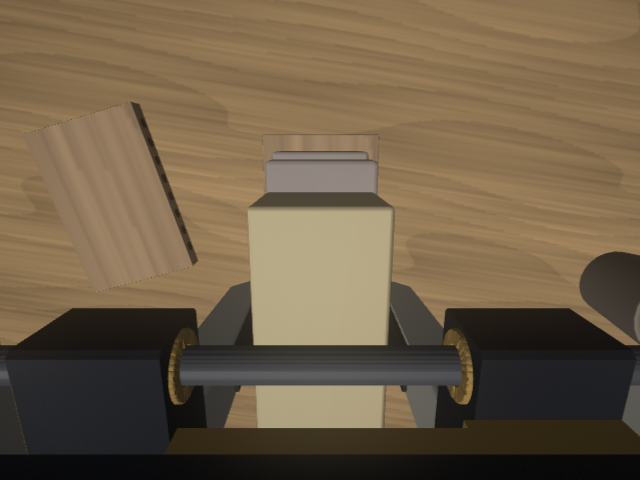

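Run:
```python
from h import *
c=robot.read_camera('wrist')
s=st();z=s['tool_pos'][2]
b=(toplane(c,(249,206.5),z+.0344)+toplane(c,(393.5,206.5),z+.0344))/2
t=(toplane(c,(266.5,162.5),.1626)+toplane(c,(377,162.5),.1626))/2
u=np.array([np.cos(.151),np.sin(.151),0])
print('brick c',b-.05*u,'batt c',t-.062*u)
goal(.4156,-.1614,.185,.151)
```

```text
t 53.1 pos [ 0.4148 -0.1611  0.2162] F [ 0.14 -0.36 -5.63] T [ 0.    0.02 -0.03] open 0.054
R [[0.989, 0.15, 0.008], [0.15, -0.989, 0.001], [0.008, -0.0, -1.0]] q [-0.49  -0.309  1.906  0.005  1.538  0.93 ]
brick c [ 0.41449118 -0.16153099  0.25061072] batt c [ 0.41474709 -0.1620175   0.1626    ]
goal delta [0.0005, 0.0004, 0.0312] spin -0.0003 cur yaw 0.1507 dist 0.031 open 0.054 F [ 0.14 -0.36 -5.63]
```

Brick and batt are aligned to within 0.5 mm. Descending.

```bash
python3 -m pendant '[{"delta_pos":[0.0003,0.0003,0.01],"spin":0},{"delta_pos":[0.0003,0.0003,0.02],"spin":0},{"delta_pos":[0.0003,0.0003,0.028],"spin":0},{"delta_pos":[0.0003,0.0003,0.032],"spin":0},{"delta_pos":[0.0003,0.0003,0.033],"spin":0},{"delta_pos":[0.0003,0.0003,0.034],"spin":0}]'; python3 -m pendant '[{"delta_pos":[0,0,0.0005],"spin":0},{"delta_pos":[0,0,0.001],"spin":0}]'
```

```text
t: 53.7
tool_pos: [0.4155, -0.1614, 0.1822]
orientation: [-3.132, -0.237, -0.013]
force: [0.1, 0.4, -5.8]
opening: 0.0539
t: 53.9
tool_pos: [0.4157, -0.1615, 0.1816]
orientation: [-3.132, -0.237, -0.014]
force: [0.5, -0.2, -6.0]
opening: 0.0539
```

```bash
python3 -m pendant '[{"delta_pos":[0,0,0.0005],"spin":0},{"delta_pos":[0,0,0.001],"spin":0}]'
```

```text
t: 54.1
tool_pos: [0.4159, -0.1615, 0.1808]
orientation: [-3.133, -0.237, -0.015]
force: [-0.4, 0.2, -6.7]
opening: 0.0539
```

```bash
python3 -m pendant '[{"delta_pos":[-0.0002,0,0.0006],"spin":0},{"delta_pos":[-0.0002,0,0.0012],"spin":0}]'; python3 -m pendant '[{"delta_pos":[-0.0002,0,0.0005],"spin":0},{"delta_pos":[-0.0002,0,0.001],"spin":0}]'
```

```text
t: 54.3
tool_pos: [0.4157, -0.1616, 0.1797]
orientation: [3.133, 0.237, 0.015]
force: [-0.1, -0.9, -6.3]
opening: 0.0535
t: 54.5
tool_pos: [0.4155, -0.1616, 0.1786]
orientation: [3.133, 0.237, 0.015]
force: [-0.3, -0.7, -6.0]
opening: 0.054
```

```bash
python3 -m pendant '[{"delta_pos":[0,0,0.0005],"spin":0},{"delta_pos":[0,0,0.0008],"spin":0}]'
```

```text
t: 54.7
tool_pos: [0.4156, -0.1617, 0.1782]
orientation: [3.132, 0.236, 0.015]
force: [-2.6, 1.0, -0.8]
opening: 0.0539
```

```bash
python3 -m pendant '[{"delta_pos":[0,0,0.0005],"spin":0},{"delta_pos":[0,0,0.0005],"spin":0}]'; python3 -m pendant '[{"delta_pos":[0,0,0.0002],"spin":0},{"delta_pos":[0,0,0.0002],"spin":0}]'
```

```text
t: 54.9
tool_pos: [0.4156, -0.1618, 0.1782]
orientation: [3.132, 0.237, 0.016]
force: [-3.7, 1.6, 0.9]
opening: 0.054
t: 55.1
tool_pos: [0.4157, -0.1619, 0.1782]
orientation: [3.132, 0.237, 0.016]
force: [-2.9, 1.2, 0.0]
opening: 0.0539
```

```bash
python3 -m pendant '[{"delta_pos":[0,0,0],"spin":0},{"delta_pos":[0,0,0],"spin":0},{"delta_pos":[0,0,0],"spin":0},{"delta_pos":[0,0,0],"spin":0},{"delta_pos":[0,0,0],"spin":0}]' -0.6; python3 -m pendant '[{"delta_pos":[0,0,-0.02],"spin":0},{"delta_pos":[0,0,-0.05],"spin":0},{"delta_pos":[0,0,-0.09],"spin":0},{"delta_pos":[-0.035,0,-0.11],"spin":0},{"delta_pos":[-0.035,0,-0.11],"spin":0},{"delta_pos":[-0.035,0,-0.11],"spin":0}]'
python3 - <<'E'
from h import *
st()
for n in ['wrist','side','scene']:
    c=cam(n,n+'35.png'); print(n,[(l,marks(n,l,c)[:2]) for l in ['batt_centre','brick_centre','drawer_handle','mug','beaker','bowl']])
s=cv2.imread('pics/scene35.png')[150:235,270:345]; t=cv2.imread('pics/side35.png')[250:370,250:360]
cv2.imwrite('pics/z35.png',np.hstack([cv2.resize(s,(420,476),interpolation=cv2.INTER_CUBIC),cv2.resize(t,(370,476),interpolation=cv2.INTER_CUBIC)]))
E
```

```text
t: 55.6
tool_pos: [0.4158, -0.1619, 0.1782]
orientation: [3.132, 0.237, 0.017]
force: [-0.2, -0.3, -0.4]
opening: 0.0744
t: 56.2
tool_pos: [0.3803, -0.1675, 0.2884]
orientation: [3.131, 0.235, 0.019]
force: [0.4, -0.1, -0.2]
opening: 0.074
t 56.2 pos [ 0.3803 -0.1675  0.2884] F [ 0.44 -0.07 -0.24] T [ 0.02 -0.02  0.02] open 0.074
R [[0.989, 0.149, 0.012], [0.149, -0.989, -0.001], [0.012, 0.003, -1.0]] q [-0.543 -0.415  1.857  0.006  1.688  0.878]
wrist [('batt_centre', []), ('brick_centre', [(0.85, [0.4167, -0.1566, 0.1846])]), ('drawer_handle', []), ('mug', [(0.63, [0.3961, -0.4832, 0.0034])]), ('beaker', []), ('bowl', [])]
side [('batt_centre', [(0.73, [0.4162, -0.1639, 0.156])]), ('brick_centre', [(0.87, [0.4152, -0.1653, 0.1862]), (0.7, [0.6273, -0.516, 0.0254])]), ('drawer_handle', [(0.86, [0.5798, 0.1389, 0.1167])]), ('mug', [(0.71, [0.3946, -0.4799, -0.0004])]), ('beaker', []), ('bowl', [])]
scene [('batt_centre', [(0.54, [0.4171, -0.1604, 0.1537]), (0.41, [0.5078, 0.5589, -0.0035])]), ('brick_centre', [(0.94, [0.6302, -0.5197, 0.0228]), (0.81, [0.4187, -0.1624, 0.1846])]), ('drawer_handle', [(0.91, [0.5922, 0.1431, 0.1138])]), ('mug', [(0.82, [0.3957, -0.48, -0.0023])]), ('beaker', [(0.76, [0.7208, 0.1633, 0.1478])]), ('bowl', [(0.59, [0.5109, 0.5581, 0.0013])])]
```

View pics/wrist35.png

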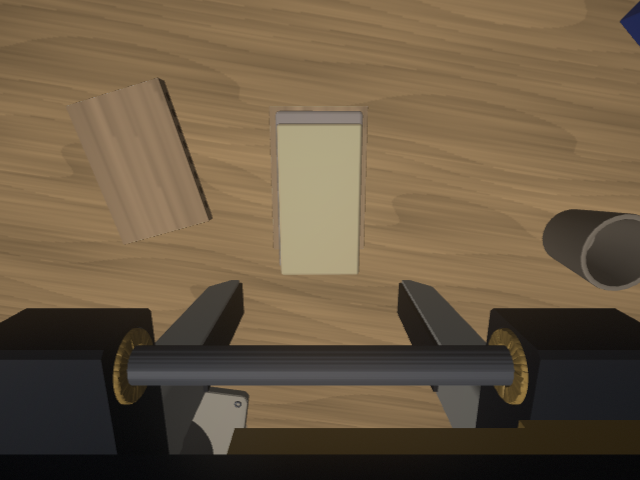

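View pics/z35.png

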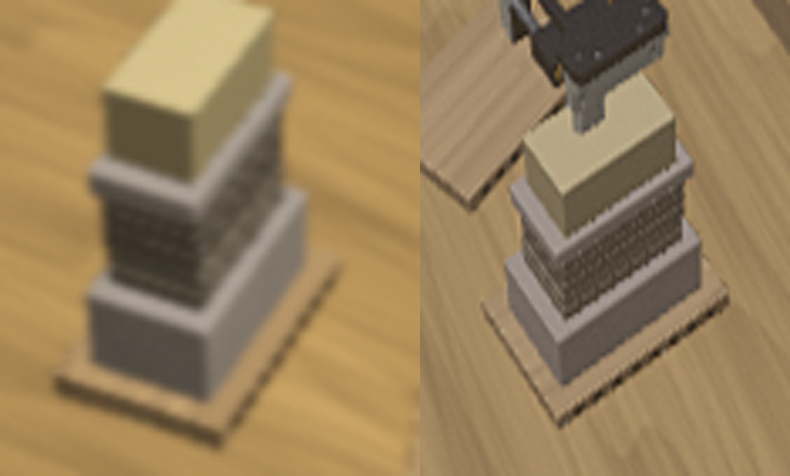

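```bash
python3 -c "
from h import *
print(robot.close_job()); st()"
```

```text
the job is handed in; nothing more can be done
None
the job is handed in; nothing more can be done
```

The job is done and handed in at about 56 s of the 210 s allowed.

**What I did:**
- I hooked the handle and pulled the drawer out to its stop, which I felt as a firm rise in force.
- The drawer held three tiles. I stacked them on the right-hand pile, feeling each one down at 10–20 N.
- I pushed the emptied drawer home until it stopped, at about 16 N.
- The batt had been knocked a few centimetres aside, so I found it again. I then set it on the top tile, and set the firebrick lengthwise in the middle of the batt. Both were felt down before I let go.

**Last checks:**
- **Stack:** The camera views show it square. The first tile measured within about 1 mm of the bat's centre, and the batt landed on target to within about 1 mm. Just before I set it down, the brick was within about 0.5 mm of the batt's centre.
- **Other things:** The drawer's handle read as home. The mug, bowl, beaker and blue brick were where they started.

**Disagreements and slips:**
- The network's position readings from different cameras differed by up to about 12 mm (the drawer handle). The wrist camera read heights 2–6 mm low. I relied on relative close-up views and on the force felt instead.
- The first tile was lifted a fraction of a millimetre as I eased off the pressure, before I released it.
- The side camera missed the beaker and bowl in the last picture, but the scene camera found both.

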